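# Check in a returned scraper and aim the code scanner at its label

### The arm

A 6-joint arm with a two-finger parallel gripper is mounted at the origin on a cart in front of the work surface, level with it; the furniture and walls round the work are solid. World frame = base frame: x ahead of the robot, y to its left, z up, the work surface at z = 0. Lengths are in m, angles in rad, forces in N, time in s.
With the tool pointing down it reaches from about 0.35 to 0.85 m from the base axis. Payload 8.1 kg.
Tool frame: the origin (TCP) lies between the finger pads; the fingertips stand tips_ahead ahead of it and the grasp point (between the pads) lies 8 mm behind it (tips_ahead is the distance from the TCP to the fingertips, in m); z points along the fingers, x is the direction in which the jaws open and shut, and the axes are right-handed (so a half turn about z gives the same grasp; the last joint's range is limited). The gripper opens to 93 mm and grips with 3 to 60 N. Pads are 15 mm wide; open, the fingers measure 128 mm over their backs; the gripper's body (75 mm by 188 mm) begins 65 mm behind the grasp point.
Start: joints at [1.058, 0.13, 1.488, -0, 1.523, -0.085], TCP at [0.249, 0.546, 0.23] pointing down, gripper open.
Joint ranges: [-2.96, 2.96], [-0.89, 2.26], [0.02, 2.5], [-1.34, 4.48], [0, 2.73], [-2.66, 2.66]. Speed limits (rad/s): [2.39, 2.39, 2.79, 3.14, 3.14, 3.14].

### API

Orientations are given as a rotation vector (axis times angle).
In Python, from plant import * gives the robot as it stands.
- The arm moves only by the tool play_rows, never from a script. Its argument "increments" is a list that holds one entry, the list of rows, each a list of 4 numbers: the shift along the tool's x, y, z in cm, then the turn about the tool's z in rad. A call has 1 to 5 rows; each row is the pose to reach, as a shift and turn from the pose measured when the call began, along the tool's axes at that moment; what a row does not reach only later rows make up. A row lasts 1/10 s, in which the tool goes at most 50 mm and 8.59 degrees, less where a joint would pass 70% of its speed; a pose out of reach is approached as far as the arm can. A call with a gripper value outside its range is refused whole. "jaw" is the finger opening in cm, from 0 to 9.3, set as the call begins (left out, the last holds). The fingers move at their own pace and stop on an object; "squeeze" is the grip in N (left out, the last holds). Time passes only in rows, so rows that repeat a pose let the fingers close. It gives the time, the measured TCP pose, the force and the opening at its end, in the units of the state.
- read_state(): the state, without advancing time (a new reading comes with each control period).
- read_camera(name): name is "scene" or "top" or "wrist"; returns (picture, depth): 400x640x3 uint8, blue, green, red; 400x640 float32, m along the optical axis (not along the pixel's ray), 0 where there is no reading.
- camera_params(name): a dict with "K" (3x3 intrinsics, pixels), "k1" (the pictures are not rectified: a ray, as slopes to the right and down, at radius r is drawn at 1 + k1 r^2 times it, then the intrinsics apply), "eye" and "orientation" of the camera in the world. Camera axes: x right, y up, looking along -z (the intrinsics and any distortion apply to the point x, -y, -z); pixel columns grow to the right and rows downward; lengths in m; the calibration is good to about 2 mm. A picture is of the moment at which its call begins: read the wrist's pose just before it. camera_params takes no time and is no camera call; for the wrist camera it gives the pose at the moment of the call.
- close_job(): hands the job in, once; it reports no verdict.
The state is a dict: "t": time; "q": joint angles; "dq": joint speeds; "joint_torque": joint torques, N m; "tool_pos": TCP position; "orientation": TCP orientation; "force": force on the tool from outside, world axes, zero at the start; "wrist_torque": the same for the moment, N m; "opening": finger opening in m.
Only numpy, scipy, OpenCV 4.12 (cv2) and the standard library are available. Lean on these libraries where they do the work, as an engineer would, in place of code of your own. Each camera call takes 0.05 s, during which the arm holds its last target.

### The job

Check the wide scraper back in: lift it out of the two-slot returns rack and slide it blade first, fully down, into the single slot of the check-in block, and let go of it. Then draw the code scanner up out of its stand and turn it from upright to a slant of about 45 degrees, nose downward, so that it points from a hand's breadth or so away at the code label on one broad face of the scraper, well raised and touching nothing else. Finish still holding the scanner steady like that, and leave the narrow scraper and the other things on the bench where they are.

Things in the scene. Friction and masses are not known exactly. Their poses are not given: they have to be found in the camera images.
- wide_scraper: Wide flat scraper, 0.16 kg, standing on its blade edge in either slot of the returns rack. Steel blade 4 mm thick (x), 80 mm wide (y), 68 mm high; on top a black bar handle 20 mm thick (x), 84 mm wide (y), 64 to 90 mm above the origin: grip it across x. White code label 48 x 22 mm on both broad faces. Origin: middle of the lower blade edge; z up to the handle, x normal to the faces.
- code_label (a point): Centre of the scraper's code labels: in mid-blade, 50 mm above the scraper's origin; the labels face its +x and -x.
- narrow_scraper: The same kind of scraper but narrower: blade 50 mm wide, handle 54 mm wide, standing in the other slot of the returns rack. Not to be moved. Origin and axes as for the wide one.
- returns_rack: Fixed light wooden block 130 (x) x 150 (y) x 40 mm with two slots along its x, each 90 x 9 mm and 32 mm deep, centred 42 mm either side of its middle in y. Origin at the centre of its underside, z up.
- checkin_block: Fixed light wooden block 60 (x) x 130 (y) x 40 mm with one slot along its y: 90 mm long, 8 mm wide (x), 32 mm deep (floor 8 mm above the bench), long lips chamfered 6 mm. Origin: centre of its underside, z up, x roughly away from the robot. A fully inserted scraper has its origin 8 mm above this origin, its x along the block's x; either way round is right.
- checkin_slot (a point): Middle of the mouth of the check-in slot, on the block's top face, 40 mm above the bench.
- scanner_stand: Fixed stand: dark steel base plate 125 (x) x 110 (y) x 8 mm with an upright grey rectangular pocket, inside 53 (x) x 38 (y) mm, rim 80 mm above the bench, floor 8 mm. Origin at the centre of its underside, z up.
- pocket_mouth (a point): Centre of the pocket's open top, 80 mm above the bench.
- scanner: Code scanner, 0.16 kg, 182 mm, loosely upright in the stand's pocket, nose (red window) down, grip end 190 mm above the bench. y runs along it from nose face (-91 mm) to grip end (+91 mm). z: thickness, 34 mm at the head, 28 mm (1 to 29) at the grip: grip it across z. x: width; the grip, 30 mm wide, slants from x = 7 (y = 0) to -14 mm (y = 80). At first x is along the stand's x, z along its -y.
- scanner_nose (a point): Middle of the scanner's nose face with the red window (scanner frame x = -3, y = -91, z = 17 mm); the head is 48 mm wide in x, 34 mm thick in z. The scanning line runs out from here along the scanner's -y.
- tape: Roll of tape, 66 mm across, 19 mm high, lying flat behind the work. Origin under its centre. Bystander.
- hub: Flat black hub, 32 x 100 x 14 mm. Origin under its centre. Bystander.
- notes: Block of notes, 69 x 76 x 12 mm. Origin under its centre. Bystander.
- mouse: Black computer mouse, 56 x 104 x 37 mm. Origin under its centre. Bystander.
- driver: Small screwdriver lying on the bench, 134 mm long, 16 mm thick. Origin near its middle. Bystander.
- brick: Black laptop power brick, 47 x 123 x 30 mm. Origin under its centre. Bystander.
Not all that is in view belongs to the job. Leave any purple look-alike of the wide_scraper alone.

How it is judged:
By the outcome, as a careful person would: the job done as asked, in the order asked, and still so for the second after the job is handed in, while the arm keeps its last pose, push and grip.
It also fails if it takes over 61 s, if anything falls off the work surface, if the arm or the gripper's body presses on something with over 40 N, if the wrist force passes 120 N, or if a joint passes its speed limit or range.

## Working session

There is one attempt and no reset: what is moved stays moved. The work goes in short steps, Python scripts to look and compute and a tool call to move; the robot and the scene stay as the last step left them, time stands still between calls to the robot, and variables do not carry over. Pictures are saved under pics/ and viewed, and the job is handed in when it is done.

Besides the shell and the picture viewer there is one more tool, called after "Emit:" as a command line: name --argument value ..., lists and objects as JSON in quotes. play_rows: Moves the arm, as the interface text tells. Its arguments: {"type":"object","properties":{"increments":{"type":"array"},"jaw":{"type":"number"},"squeeze":{"type":"number"}},"required":["increments"]}

```bash
ls -la; mkdir -p pics; cat > h.py <<'E'
from plant import *
import numpy as np, cv2
from scipy.spatial.transform import Rotation as R
def cp(name):
    p=camera_params(name); return p
def Rc(p):
    o=np.array(p["orientation"],float)
    return R.from_rotvec(o).as_matrix() if o.size==3 else o
def ray(p,u,v):
    K=np.array(p["K"]); k=p["k1"]
    d=np.array([(u-K[0,2])/K[0,0],(v-K[1,2])/K[1,1]])
    s=d.copy()
    for _ in range(20): s=d/(1+k*(s@s))
    return Rc(p)@np.array([s[0],-s[1],-1.0])   # per unit depth
def at_z(p,u,v,z):
    r=ray(p,u,v); e=np.array(p["eye"]); return e+r*(z-e[2])/r[2]
def at_d(p,u,v,d): return np.array(p["eye"])+ray(p,u,v)*d
def proj(p,X):
    K=np.array(p["K"]); c=Rc(p).T@(np.array(X)-np.array(p["eye"]))
    s=np.array([c[0],-c[1]])/(-c[2]); s=s*(1+p["k1"]*(s@s))
    return K[0,0]*s[0]+K[0,2],K[1,1]*s[1]+K[1,2]
def cloud(p,dep):
    h,w=dep.shape; K=np.array(p["K"]);k=p["k1"]
    u,v=np.meshgrid(np.arange(w),np.arange(h))
    dx=(u-K[0,2])/K[0,0];dy=(v-K[1,2])/K[1,1];sx,sy=dx,dy
    for _ in range(20):
        f=1+k*(sx**2+sy**2); sx,sy=dx/f,dy/f
    return np.array(p["eye"])+(np.stack([sx,-sy,-np.ones_like(sx)],-1)*dep[...,None])@Rc(p).T
def snap(name,tag):
    p=cp(name); im,d=read_camera(name); cv2.imwrite(f"pics/{tag}.png",im)
    import pickle; pickle.dump((p,im,d),open(f"pics/{tag}.pkl","wb")); return p,im,d
def load(tag):
    import pickle; return pickle.load(open(f"pics/{tag}.pkl","rb"))
def crop(tag,u0,v0,u1,v1,s):
    im=load(tag)[1][v0:v1,u0:u1]; cv2.imwrite(f"pics/{tag}_c{u0}_{v0}.png",cv2.resize(im,None,fx=s,fy=s,interpolation=cv2.INTER_CUBIC))
E
python3 - <<'E'
from h import *
s=read_state(); print(s)
for n in("scene","top","wrist"):
    p,im,d=snap(n,n+"0"); print(n,p)
E
```

```text
total 12
drwxr-xr-x  3 agent agent 4096 Dec  6 14:16 .
drwxr-xr-x 23 root  root  4096 Dec  6 14:16 ..
drwxr-xr-x  2 agent agent 4096 Dec  6 14:16 pics
{'t': 0.0, 'q': array([ 1.05760896e+00,  1.31148864e-01,  1.48924624e+00, -3.66886358e-05,
        1.52301178e+00, -8.53736461e-02]), 'dq': array([-0.00091537, -0.00012871,  0.00115035, -0.00016305, -0.00038919,
       -0.00036944]), 'joint_torque': array([-2.26216325e-03, -5.59841931e+01, -4.91751981e+01,  7.64779304e-02,
        3.58786946e-02, -1.66755781e-04]), 'tool_pos': array([0.24864018, 0.5454616 , 0.22861293]), 'orientation': array([ 2.64163626e+00,  1.69877239e+00, -2.49204849e-03]), 'force': array([ 0.2747983 , -1.14184172,  0.13387539]), 'wrist_torque': array([-0.01218601, -0.01355236,  0.00225756]), 'opening': 0.09266284310297257}
scene {'K': array([[475.50194287,   0.        , 306.00489412],
       [  0.        , 475.50194287, 197.33626195],
       [  0.        ,   0.        ,   1.        ]]), 'k1': 0.002558033145388498, 'eye': array([-0.27526919, -0.8167746 ,  1.03451567]), 'orientation': array([ 0.82272455, -0.36591872, -0.72812246])}
top {'K': array([[498.95926169,   0.        , 325.62128494],
       [  0.        , 498.95926169, 188.20559155],
       [  0.        ,   0.        ,   1.        ]]), 'k1': 0.022151547360614254, 'eye': array([ 0.25075988, -0.01746309,  1.64168577]), 'orientation': array([ 0.14555577, -0.1236693 , -1.58782914])}
wrist {'K': array([[295.26713043,   0.        , 314.69090676],
       [  0.        , 295.26713043, 201.88911356],
       [  0.        ,   0.        ,   1.        ]]), 'k1': -0.033614795652198964, 'eye': array([0.18296781, 0.57536269, 0.38429271]), 'orientation': array([-0.23717464, -0.150178  ,  1.13687682])}
```

View pics/scene0.png

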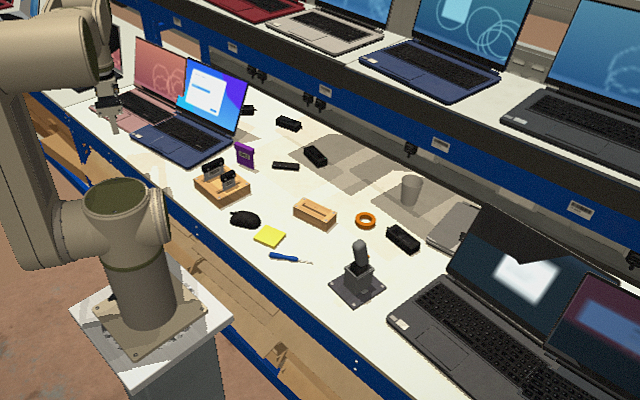

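View pics/top0.png

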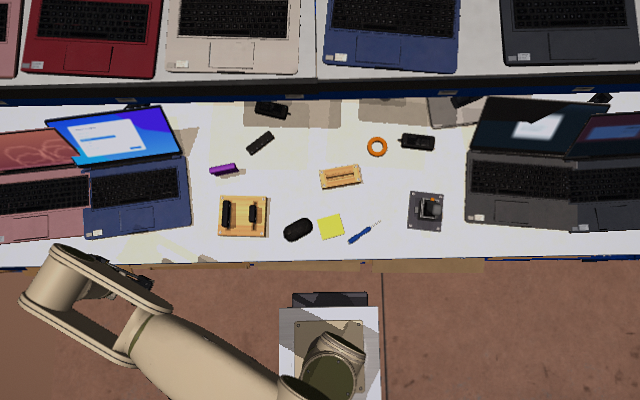

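View pics/wrist0.png

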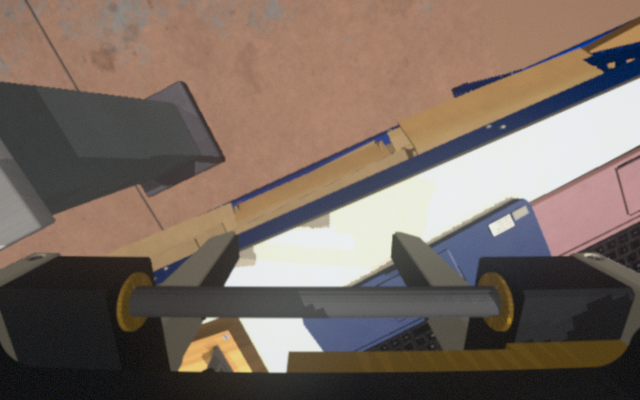

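```bash
python3 - <<'E'
from h import *
crop("top0",195,150,375,250,4.4)
crop("top0",300,150,460,250,5)
crop("scene0",180,130,420,310,3.3)
E
```

```text
(no output)
```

View pics/top0_c195_150.png

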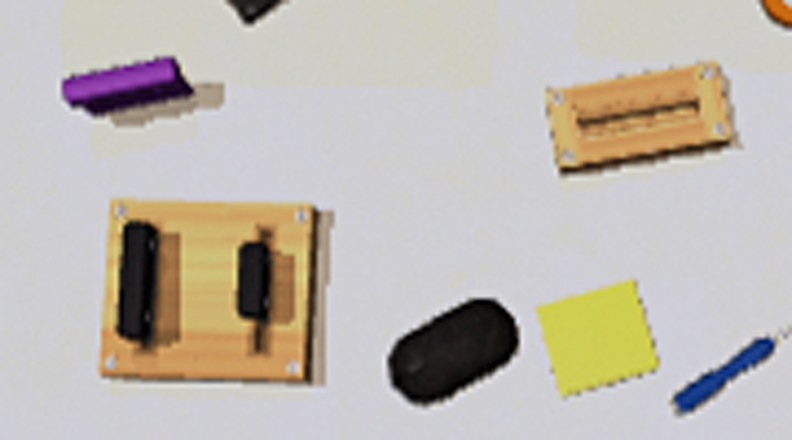

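View pics/top0_c300_150.png

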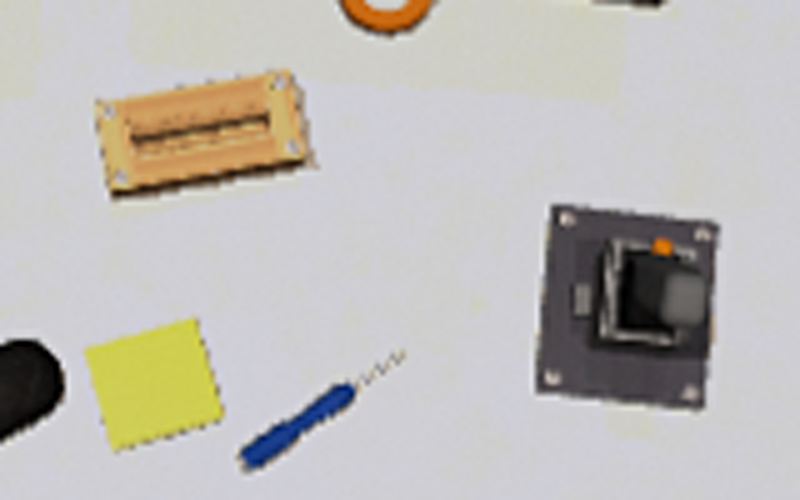

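View pics/scene0_c180_130.png

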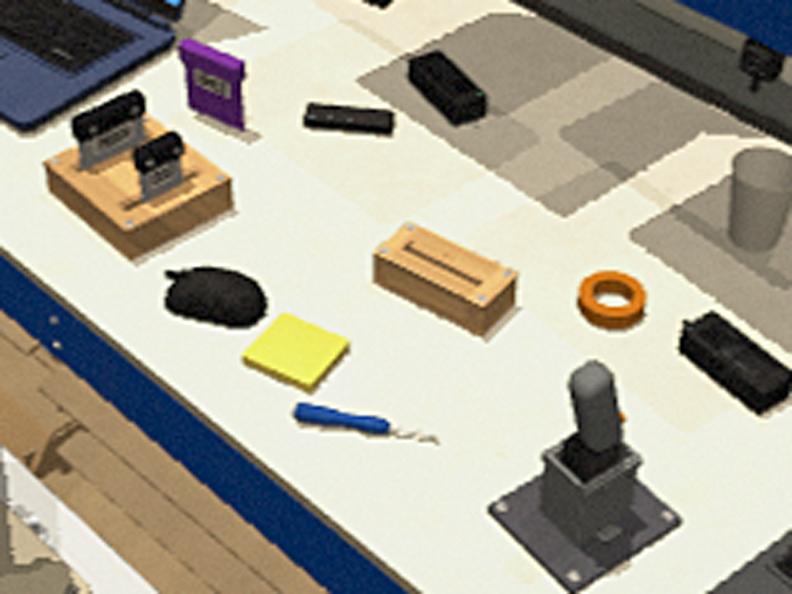

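```bash
python3 - <<'E'
from h import *
C={t:cloud(load(t)[0],load(t)[2]) for t in("top0","scene0")}
def fit(tag,c,rad,z0,z1):
    P=C[tag].reshape(-1,3); m=(np.hypot(P[:,0]-c[0],P[:,1]-c[1])<rad)&(P[:,2]>z0)&(P[:,2]<z1); Q=P[m]
    if len(Q)<5: print(tag,'few',len(Q));return
    r=cv2.minAreaRect(Q[:,:2].astype(np.float32)*1000)
    print(tag,len(Q),'med z %.4f max %.4f'%(np.median(Q[:,2]),Q[:,2].max()),'rect',np.round(r[0],1),np.round(r[1],1),round(r[2],1))
p=load("top0")[0]
for n,(u,v),z in [("wide",(226,214),.1),("narrow",(253,213),.1),("rack",(242,216),.04),("slot",(340,175),.04),("scanner",(437,209),.19),("stand",(425,211),.008)]:
    g=at_z(p,u,v,z); print(n,g, 'depth pt',C["top0"][v,u])
    zr={"wide":(.075,.13),"narrow":(.075,.13),"rack":(.03,.05),"slot":(.03,.05),"scanner":(.1,.25),"stand":(.004,.02)}[n]
    rd={"wide":.07,"narrow":.045,"rack":.13,"slot":.09,"scanner":.08,"stand":.1}[n]
    for t in C: fit(t,g,rd,*zr)
P=C["top0"]; print('bench z', [P[v,u] for u,v in((280,200),(390,180),(300,250))])
E
```

```text
wide [0.44262394 0.31324113 0.1       ] depth pt [0.44266062 0.31330437 0.09970522]
top0 190 med z 0.0968 max 0.1075 rect [444.  317.6] [22.1 81. ] 87.8
scene0 198 med z 0.0934 max 0.1024 rect [443.4 285.1] [82.4 85. ] 87.1
narrow [0.44388565 0.22906308 0.1       ] depth pt [0.44391771 0.22910401 0.09974408]
top0 119 med z 0.0967 max 0.1056 rect [443.1 232.8] [54.2 19.7] 0.7
scene0 143 med z 0.0929 max 0.1034 rect [443.9 229.6] [28.4 56.8] 80.2
rack [0.44243137 0.27421352 0.04      ] depth pt [0.44209164 0.27369652 0.042839  ]
top0 1503 med z 0.0399 max 0.0500 rect [444.4 276.1] [151.4 130.7] 87.1
scene0 892 med z 0.0402 max 0.0498 rect [446.  270.4] [159.3 138.2] 86.8
slot [ 0.5702387  -0.04583528  0.04      ] depth pt [ 0.57227937 -0.04601651  0.02976926]
top0 660 med z 0.0391 max 0.0492 rect [568.  -44.2] [ 61.8 129.7] 8.8
scene0 585 med z 0.0396 max 0.0474 rect [569.9 -50.4] [ 66.7 131.5] 8.5
scanner [ 0.43263477 -0.32350373  0.19      ] depth pt [ 0.43268148 -0.32358232  0.18962724]
top0 206 med z 0.1747 max 0.1935 rect [ 446.7 -322.4] [60.8 29.6] 2.6
scene0 392 med z 0.1522 max 0.1909 rect [ 450.2 -329.7] [64.5 32.3] 1.6
stand [ 0.44967372 -0.3223073   0.008     ] depth pt [ 0.43965605 -0.30695477  0.09027547]
top0 781 med z 0.0077 max 0.0197 rect [ 451.  -321.6] [193.6 187.9] 83.5
scene0 916 med z 0.0085 max 0.0196 rect [ 443.3 -320.2] [171.8 181.9] 48.8
bench z [array([4.97939389e-01, 1.55209763e-01, 3.05181753e-04]), array([ 0.55793922, -0.2134244 , -0.00328293]), array([0.33119428, 0.09038718, 0.00078178])]
```

```bash
python3 - <<'E'
from h import *
import plant
print([n for n in dir(plant) if not n.startswith('__')])
print(getattr(plant,'tips_ahead',None), read_state().get('tips_ahead'))
s=read_state(); print(R.from_rotvec(s['orientation']).as_matrix().round(4))
p=load("top0")[0]; T="top0"
def f(u,v,z): return at_z(p,195+u/4.4,150+v/4.4,z)[:2].round(4)
print('rack corners',f(112,200,.04),f(318,206,.04),f(306,380,.04),f(102,375,.04))
print('narrow slot ends',f(264,228,.04),f(259,352,.04))
print('block top',f(548,90,.04),f(716,62,.04),f(735,142,.04),f(562,168,.04))
print('slot ends',f(578,118,.04),f(699,104,.04))
q=load("scene0")[0]
def g(u,v,z): return at_z(q,180+u/3.3,130+v/3.3,z)[:2].round(4)
print('slot scene',g(407,246,.04),g(481,283,.04))
print('block scene',g(412,223,.04),g(517,272,.04),g(484,305,.04),g(374,255,.04))
E
```

```text
['IKError', 'camera_params', 'close_job', 'read_camera', 'read_state', 'tips_ahead']
0.011 None
[[ 4.149e-01  9.099e-01 -7.000e-04]
 [ 9.099e-01 -4.149e-01 -1.300e-03]
 [-1.400e-03 -1.000e-04 -1.000e+00]]
rack corners [0.5113 0.3451] [0.5034 0.1924] [0.3751 0.2012] [0.382  0.3503]
narrow slot ends [0.4878 0.2323] [0.3963 0.2356]
block top [0.587  0.0208] [ 0.6054 -0.1049] [ 0.5444 -0.1171] [0.5278 0.0115]
slot ends [ 0.5652 -0.0011] [ 0.5737 -0.0913]
slot scene [ 0.561  -0.0073] [ 0.5734 -0.0943]
block scene [0.5894 0.0141] [ 0.61   -0.1075] [ 0.5529 -0.1172] [0.5284 0.0053]
```

```bash
cat > mv.py <<'E'
import sys
from h import *
# usage: target x y z toolx_deg  -> tool-frame shift cm, turn
def delta(x,y,z,deg):
    s=read_state(); M=R.from_rotvec(s['orientation']).as_matrix()
    d=M.T@(np.array([x,y,z])-s['tool_pos'])*100
    a=np.degrees(np.arctan2(M[1,0],M[0,0])); t=-np.radians((deg-a+180)%360-180)
    print('t %.2f'%s['t'],'pos',s['tool_pos'].round(4),'ang %.2f'%a,'force',s['force'].round(1),'open %.4f'%s['opening'])
    print('shift cm',d.round(2),'turn %.3f'%t)
if __name__=="__main__": delta(*map(float,sys.argv[1:5]))
E
python3 mv.py .444 .315 .23 87; python3 - <<'E'
from h import *
for t in("top0","scene0"):
    P=cloud(load(t)[0],load(t)[2]).reshape(-1,3)
    for x0,x1 in((.3,.4),(.4,.5),(.5,.6),(.6,.7)):
        for y0 in np.arange(.2,.6,.1):
            m=(P[:,0]>x0)&(P[:,0]<x1)&(P[:,1]>y0)&(P[:,1]<y0+.1); 
            if m.sum()>3: print(t,x0,round(y0,1),P[m,2].max().round(3),end='; ')
    print()
E
```

```text
t 0.15 pos [0.2487 0.5456 0.2288] ang 65.49 force [ 0.8 -0.  -0.3] open 0.0932
shift cm [-12.88  27.34  -0.1 ] turn -0.375
top0 0.3 0.2 0.05; top0 0.3 0.3 0.048; top0 0.3 0.4 0.012; top0 0.3 0.5 0.65; top0 0.4 0.2 0.106; top0 0.4 0.3 0.108; top0 0.4 0.4 0.031; top0 0.4 0.5 0.032; top0 0.5 0.2 0.094; top0 0.5 0.3 0.097; top0 0.5 0.4 0.034; top0 0.5 0.5 0.037; top0 0.6 0.2 0.096; top0 0.6 0.3 0.094; top0 0.6 0.4 0.139; top0 0.6 0.5 0.157; 
scene0 0.3 0.2 0.046; scene0 0.3 0.3 0.046; scene0 0.3 0.4 0.008; scene0 0.3 0.5 0.608; scene0 0.4 0.2 0.103; scene0 0.4 0.3 0.102; scene0 0.4 0.4 0.027; scene0 0.4 0.5 0.03; scene0 0.5 0.2 0.095; scene0 0.5 0.3 0.097; scene0 0.5 0.4 0.028; scene0 0.5 0.5 0.033; scene0 0.6 0.2 0.095; scene0 0.6 0.3 0.091; scene0 0.6 0.4 0.13; scene0 0.6 0.5 0.158;
```

Emit:
play_rows --increments '[[[-1.8, 3.8, 0, -0.06], [-3.6, 7.6, 0, -0.12], [-5.4, 11.4, 0, -0.18], [-7.2, 15.2, 0, -0.24], [-8.6, 18.2, 0, -0.3]]]' --jaw 5.5

```text
t: 0.65
tool_pos: [0.3797, 0.3899, 0.2287]
orientation: [2.356, 2.077, -0.003]
force: [0.5, -0.1, 0.6]
opening: 0.0577
```

```bash
python3 mv.py .444 .315 .21 87
```

```text
t 0.65 pos [0.3797 0.3899 0.2287] ang 82.78 force [ 0.5 -0.1  0.6] open 0.0577
shift cm [-6.62  7.32  1.87] turn -0.074
```

Emit:
play_rows --increments '[[[-2.2, 2.5, 0.6, -0.03], [-4.4, 5.0, 1.2, -0.06], [-6.0, 6.7, 1.7, -0.074], [-6.6, 7.3, 1.9, -0.074], [-6.6, 7.3, 1.9, -0.074]]]'

```text
t: 1.15
tool_pos: [0.4439, 0.3145, 0.2092]
orientation: [2.281, 2.16, -0.004]
force: [-0.2, -0.4, 0.2]
opening: 0.0551
```

```bash
python3 mv.py .444 .315 .077 87; python3 - <<'E'
from h import *
snap("wrist","w1"); snap("top","t1")
E
```

```text
t 1.15 pos [0.4439 0.3145 0.2092] ang 86.89 force [-0.2 -0.4  0.2] open 0.0551
shift cm [ 0.08  0.03 13.22] turn -0.002
```

View pics/w1.png

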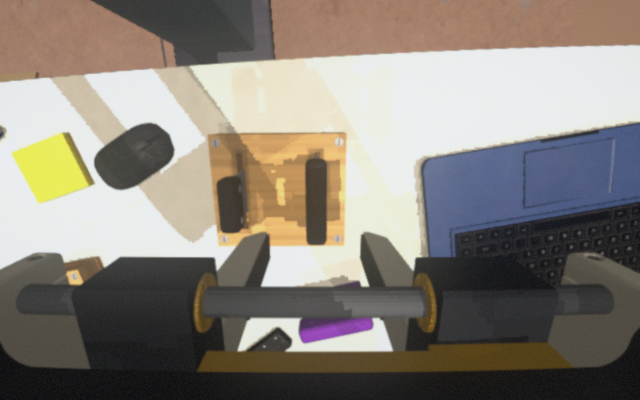

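```bash
python3 - <<'E'
from h import *
crop("w1",190,120,370,260,4.4)
p,im,d=load("w1"); P=cloud(p,d); 
Q=P[100:260,190:360].reshape(-1,3); 
for n,c in(("wide",.315),("nar",.231)):
    S=Q[(Q[:,2]>.082)&(Q[:,2]<.13)&(abs(Q[:,1]-c)<.03)]
    print(n,len(S),np.median(S[:,2]),np.max(S[:,2]),cv2.minAreaRect(S[:,:2].astype(np.float32)*1000), S.mean(0))
print('tcp px',proj(p,[.444,.3145,.09]))
for u in (306,316,326):print(at_z(p,u,200,.098))
E
```

```text
wide 1799 0.09782716469869479 0.1002660838613042 ((446.0843505859375, 314.09625244140625), (20.899213790893555, 82.67858123779297), 87.37220764160156) [0.44354477 0.31454826 0.09734021]
nar 1239 0.09758103904661714 0.10018083023518165 ((444.1016845703125, 231.10324096679688), (20.237472534179688, 52.840797424316406), 87.06861114501953) [0.44263773 0.2330102  0.09602536]
tcp px (np.float64(315.63356255999037), np.float64(199.76695239548593))
[0.44164966 0.30560179 0.098     ]
[0.44214411 0.31493638 0.098     ]
[0.44263834 0.32426962 0.098     ]
```

View pics/w1_c190_120.png

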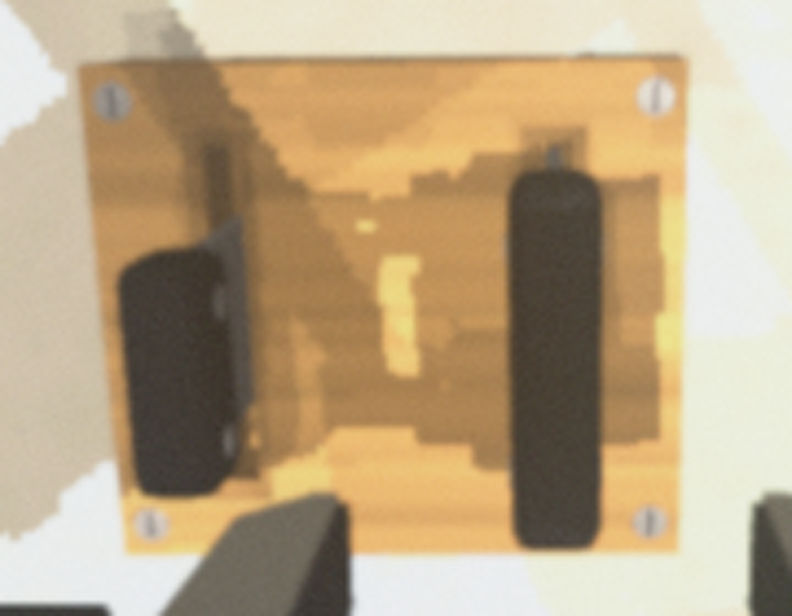

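Emit:
play_rows --increments '[[[0, 0.1, 4, 0], [0, 0.1, 8, 0], [0, 0.1, 11, 0], [0, 0.1, 13, 0], [0, 0.1, 13.2, 0]]]'

```text
t: 1.75
tool_pos: [0.4411, 0.3157, 0.0747]
orientation: [-2.276, -2.163, 0.011]
force: [-0.2, -0.3, -0.6]
opening: 0.0549
```

Emit:
play_rows --increments '[[[0, 0, 0, 0], [0, 0, 0, 0], [0, 0, 0, 0], [0, 0, 0, 0], [0, 0, 0, 0]]]' --jaw 0.5 --squeeze 40

```text
t: 2.25
tool_pos: [0.4417, 0.3159, 0.0757]
orientation: [-2.276, -2.164, 0.009]
force: [-0.1, -2.2, 4.6]
opening: 0.02
```

Emit:
play_rows --increments '[[[0, 0, -2, 0], [0, 0, -5, 0], [0, 0, -9, 0], [0, 0, -12, 0], [0, 0, -13, 0]]]'

```text
t: 2.75
tool_pos: [0.4441, 0.3173, 0.2099]
orientation: [2.277, 2.164, 0.001]
force: [0.9, 0.3, -1.1]
opening: 0.02
```

```bash
python3 mv.py .51 -.045 .21 8.3; python3 - <<'E'
from h import *
snap("scene","s2"); crop("s2",180,80,400,240,3.5)
E
```

```text
t 2.75 pos [0.4441 0.3173 0.2099] ang 87.08 force [ 0.9  0.3 -1.1] open 0.0200
shift cm [-35.84   8.43  -0.  ] turn 1.375
```

View pics/s2_c180_80.png

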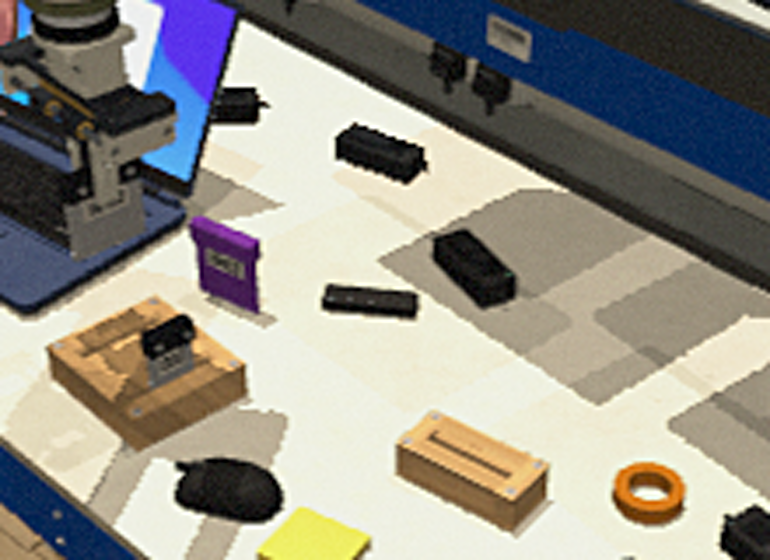

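Emit:
play_rows --increments '[[[-3, 0.7, 0, 0.1], [-7, 1.6, 0, 0.24], [-11, 2.6, 0, 0.38], [-15, 3.5, 0, 0.52], [-19, 4.4, 0, 0.66]]]'

```text
t: 3.3
tool_pos: [0.4772, 0.1236, 0.2073]
orientation: [-2.859, -1.301, 0.004]
force: [0.1, -0.4, -1.1]
opening: 0.0201
```

```bash
python3 mv.py .51 -.045 .21 8.3
```

```text
t 3.30 pos [0.4772 0.1236 0.2073] ang 48.95 force [ 0.1 -0.4 -1.1] open 0.0201
shift cm [-10.56  13.54  -0.27] turn 0.710
```

Emit:
play_rows --increments '[[[-2.6, 3.3, 0, 0.14], [-5.2, 6.6, 0, 0.28], [-7.8, 9.9, -0.2, 0.42], [-9.6, 12.4, -0.2, 0.56], [-10.6, 13.5, -0.3, 0.69]]]'

```text
t: 3.8
tool_pos: [0.5087, -0.0477, 0.2078]
orientation: [3.132, 0.245, -0.009]
force: [-0.9, 0.7, -1.5]
opening: 0.0198
```

Emit:
play_rows --increments '[[[0, 0, 0, 0], [0, 0, 0, 0]]]'

```text
t: 4.0
tool_pos: [0.5075, -0.0475, 0.2056]
orientation: [-3.131, -0.248, 0.014]
force: [0.6, 0.2, -0.9]
opening: 0.0195
```

```bash
python3 mv.py .51 -.045 .21 8.3; python3 - <<'E'
from h import *
snap("wrist","w3"); snap("top","t3")
E
```

```text
t 4.00 pos [ 0.5075 -0.0475  0.2056] ang 9.07 force [ 0.6  0.2 -0.9] open 0.0195
shift cm [ 0.28 -0.21 -0.44] turn 0.013
```

View pics/w3.png

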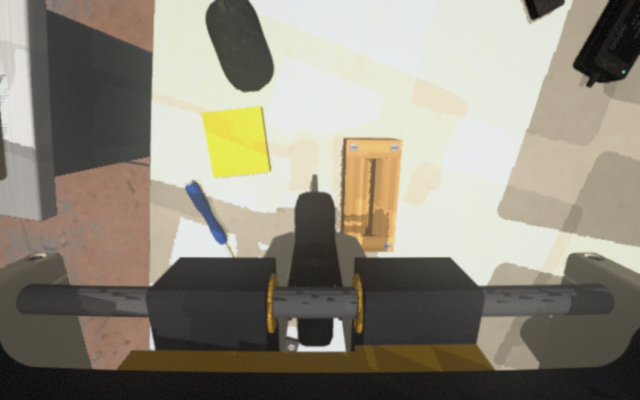

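```bash
python3 - <<'E'
from h import *
crop("w3",270,120,430,270,5); crop("t3",295,140,395,215,7.5)
p,im,d=load("w3"); P=cloud(p,d)
Q=P[120:262,338:430].reshape(-1,3); S=Q[(Q[:,2]>.034)&(Q[:,2]<.046)]
print(len(S),S.mean(0),cv2.minAreaRect(S[:,:2].astype(np.float32)*1000))
print(load("w3")[0]['eye'])
E
```

```text
5208 [ 0.5701024  -0.04181434  0.03992619] ((570.1043701171875, -48.40679168701172), (60.62630844116211, 129.43063354492188), 8.632383346557617)
[0.49794625 0.02381828 0.36129039]
```

View pics/w3_c270_120.png

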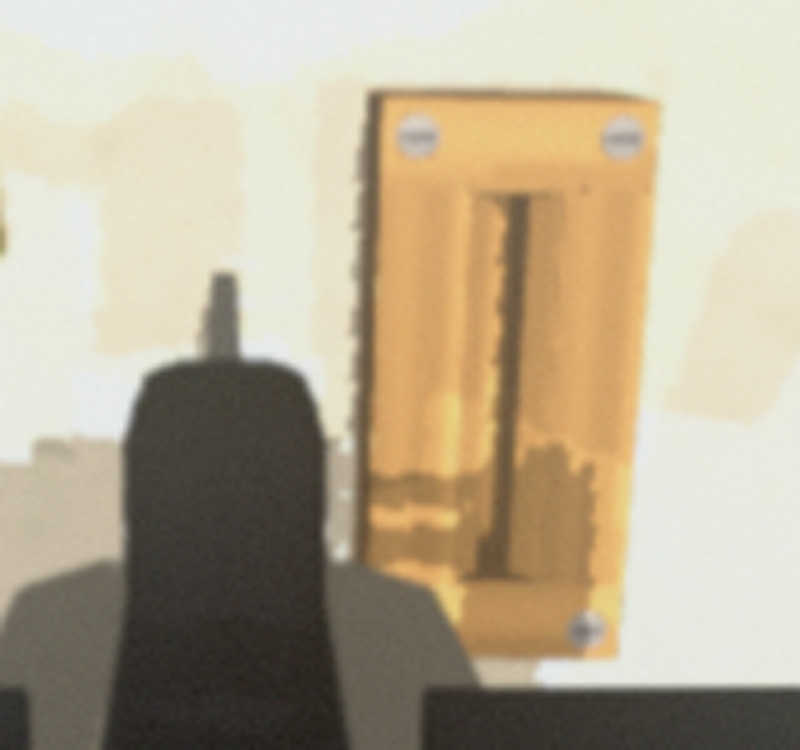

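View pics/t3_c295_140.png

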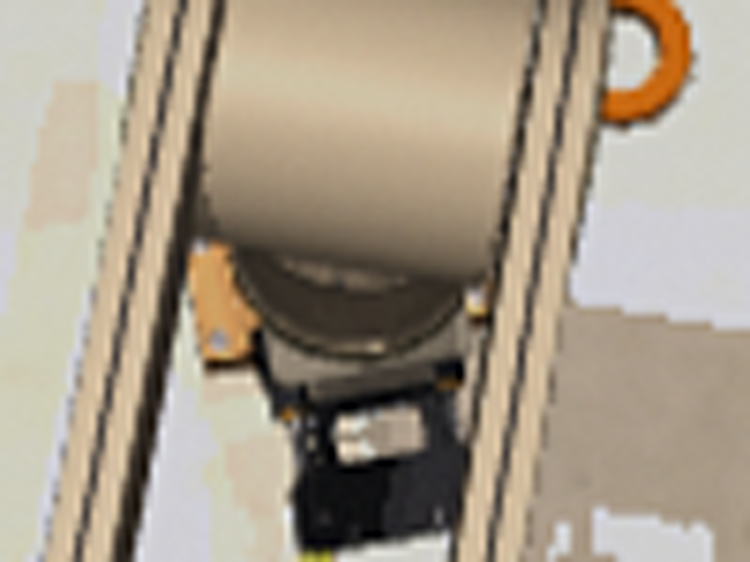

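```bash
python3 - <<'E'
from h import *
p=load("w3")[0]; s=read_state(); M=R.from_rotvec(s['orientation']).as_matrix(); print(M.round(4))
f=lambda u,v,z: at_z(p,270+u/5,120+v/5,z)
tl,tr,br=f(372,92,.04),f(658,103,.04),f(618,657,.04)
print('centre',(tl+br)/2,'yaw',np.degrees(np.arctan2(*(tr-br)[[0,1]]*[-1,1])), np.linalg.norm(tr-br),np.linalg.norm(tr-tl))
a,b=f(517,195,.036),f(490,578,.036); print('slot',a,b,(a+b)/2,np.degrees(np.arctan2(-(a-b)[0],(a-b)[1])))
T=np.array([.5075,-.0475,.2056])
for n,X in(('handle end top',f(227,360,.2256)),('handle end l',f(127,440,.2256)),('handle r',f(323,440,.2256)),('blade corner',f(223,272,.1366)),('blade l',f(208,285,.1366)),('blade r',f(238,285,.1366))):
    print(n,X.round(4),'tool mm',(M.T@(X-T)*1000).round(1))
E
```

```text
[[ 0.9872  0.1591 -0.0076]
 [ 0.1591 -0.9873  0.    ]
 [-0.0075 -0.0013 -1.    ]]
centre [ 0.56964607 -0.04789926  0.04      ] yaw 9.281894018135427 0.12851157706458605 0.061259684027256754
slot [ 0.56478228 -0.00515461  0.036     ] [ 0.57734805 -0.09423122  0.036     ] [ 0.57106517 -0.04969291  0.036     ] 8.029565856777584
handle end top [ 0.5021 -0.0079  0.2256] tool mm [  0.8 -40.  -20. ]
handle end l [ 0.4939 -0.0172  0.2256] tool mm [ -8.8 -32.1 -19.9]
handle r [ 0.5124 -0.0142  0.2256] tool mm [ 10.  -32.2 -20. ]
blade corner [ 0.502  -0.015   0.1366] tool mm [  0.2 -32.9  69. ]
blade l [ 0.5    -0.0174  0.1366] tool mm [ -2.1 -30.8  69.1]
blade r [ 0.5046 -0.0167  0.1366] tool mm [  2.5 -30.8  69. ]
```

```bash
python3 mv.py .5703 -.0427 .16 8.6
```

```text
t 4.10 pos [ 0.508  -0.0466  0.2066] ang 9.15 force [ 0.   0.2 -1.6] open 0.0199
shift cm [6.25 0.61 4.61] turn 0.010
```

Emit:
play_rows --increments '[[[3, 0.3, 0, 0.01], [5.5, 0.6, 0.5, 0.01], [6.2, 0.6, 3, 0.01], [6.2, 0.6, 4.6, 0.01], [6.2, 0.6, 4.6, 0.01]]]'

```text
t: 4.6
tool_pos: [0.5671, -0.0413, 0.1563]
orientation: [-3.13, -0.239, 0.022]
force: [-0.6, 0.1, -3.0]
opening: 0.0199
```

Emit:
play_rows --increments '[[[0, 0, 0, 0], [0, 0, 0, 0]]]'

```text
t: 4.8
tool_pos: [0.5667, -0.041, 0.1567]
orientation: [-3.13, -0.24, 0.022]
force: [-0.6, -0.0, -1.3]
opening: 0.0196
```

```bash
python3 mv.py .5703 -.0427 .108 8.6; python3 - <<'E'
from h import *
snap("wrist","w4"); snap("scene","s4");crop("w4",220,100,420,300,3); crop("s4",270,160,370,240,7)
E
```

```text
t 4.80 pos [ 0.5667 -0.041   0.1567] ang 8.78 force [-0.6 -0.  -1.3] open 0.0196
shift cm [0.4  0.24 4.87] turn 0.003
```

View pics/s4_c270_160.png

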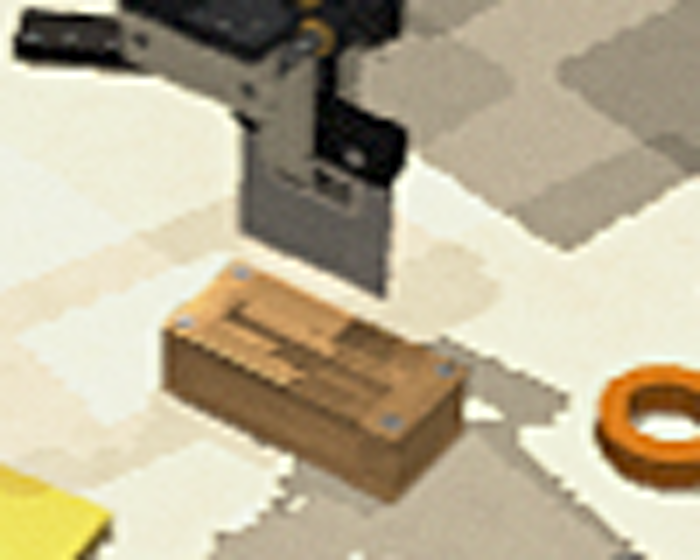

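View pics/w4_c220_100.png

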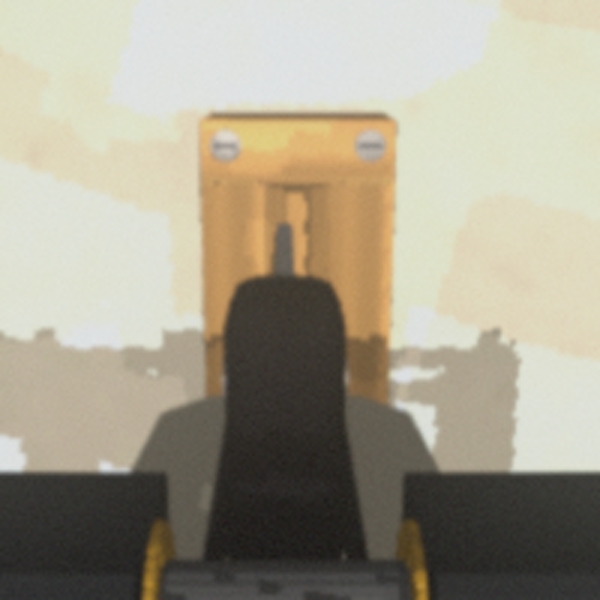

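```bash
python3 - <<'E'
from h import *
s=read_state(); M=R.from_rotvec(s['orientation']).as_matrix(); T=s['tool_pos']; print(M.round(4),T)
def pl(p,u,v):
    r=ray(p,u,v); e=p['eye']; k=((T-e)@M[:,0])/(r@M[:,0]); return e+k*r
p=load("s4")[0]
for n,u,v in(('L',242,235),('R',385,298)):
    X=pl(p,270+u/7,160+v/7); print(n,X.round(4),(M.T@(X-T)*1000).round(1))
p=load("w4")[0]; f=lambda u,v,z: at_z(p,220+u/3,100+v/3,z)
X=f(284,224,.0877); print('wrist corner',X,(M.T@(X-T)*1000).round(1))
tl,tr=f(203,118,.04),f(396,120,.04); bl,br=f(207,385,.04),f(390,385,.04); print((tl+tr)/2,(bl+br)/2, tl,tr)
m=((tl+tr)/2-(bl+br)/2); print('yaw',np.degrees(np.arctan2(-m[0],m[1]))); 
c=(tl+tr)/2-65e-3*np.array([-np.sin(.15),np.cos(.15),0]); print('centre',c,'in tool',(M.T@(c-T)*1000).round(1))
E
```

```text
[[ 9.883e-01  1.520e-01 -1.260e-02]
 [ 1.520e-01 -9.884e-01  9.000e-04]
 [-1.230e-02 -2.800e-03 -9.999e-01]] [ 0.5673844  -0.04137277  0.15743383]
L [ 0.5618 -0.0108  0.0871] [ -0.  -30.9  70.4]
R [ 0.5737 -0.0876  0.09  ] [-0.  46.8 67.3]
wrist corner [ 0.56099895 -0.00864276  0.0877    ] [ -0.5 -33.1  69.8]
[0.56124877 0.01554564 0.04      ] [ 0.57435027 -0.06867031  0.04      ] [0.53240668 0.01134331 0.04      ] [0.59009087 0.01974796 0.04      ]
yaw 8.842635397743368
centre [ 0.57096225 -0.04872448  0.04      ] in tool [  3.9   8.1 117.4]
```

Emit:
play_rows --increments '[[[0.4, 0, 0, 0], [0.4, 0, 1.5, 0], [0.4, 0, 3, 0], [0.4, 0, 4, 0], [0.4, 0, 4.5, 0]]]'

```text
t: 5.4
tool_pos: [0.5692, -0.0405, 0.1096]
orientation: [-3.13, -0.239, 0.026]
force: [-0.3, -0.3, -1.0]
opening: 0.0196
```

```bash
python3 mv.py .5703 -.0427 .077 8.6; python3 - <<'E'
from h import *
snap("wrist","w5"); snap("scene","s5");crop("w5",220,100,420,300,3); crop("s5",270,160,370,240,7)
E
```

```text
t 5.40 pos [ 0.5692 -0.0405  0.1096] ang 8.74 force [-0.3 -0.3 -1. ] open 0.0196
shift cm [0.13 0.25 3.26] turn 0.002
```

View pics/s5_c270_160.png

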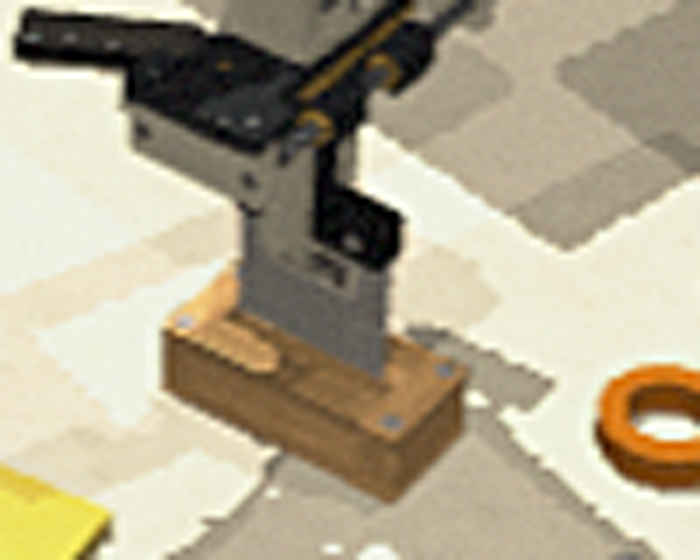

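View pics/w5_c220_100.png

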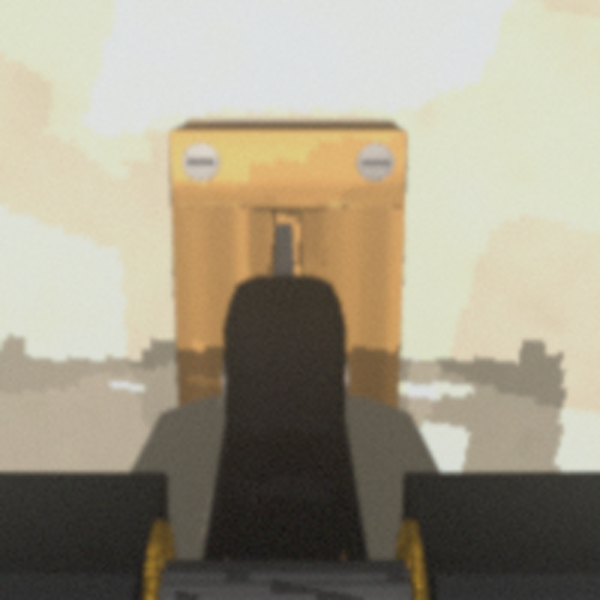

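Emit:
play_rows --increments '[[[0.05, 0, 0.8, 0], [0.05, 0, 1.6, 0], [0.05, 0, 2.4, 0], [0.05, 0, 3.0, 0], [0.05, 0, 3.2, 0]]]'

```text
t: 6.0
tool_pos: [0.569, -0.0403, 0.0774]
orientation: [-3.129, -0.239, 0.026]
force: [0.3, -0.1, -1.7]
opening: 0.0195
```

```bash
python3 mv.py .5703 -.0427 .075 8.6
```

```text
t 6.00 pos [ 0.569  -0.0403  0.0774] ang 8.74 force [ 0.3 -0.1 -1.7] open 0.0195
shift cm [0.1  0.25 0.24] turn 0.002
```

Emit:
play_rows --increments '[[[0, 0, 0.15, 0], [0, 0, 0.3, 0], [0, 0, 0.4, 0]]]' --squeeze 12

```text
t: 6.3
tool_pos: [0.5699, -0.0403, 0.0754]
orientation: [-3.13, -0.239, 0.024]
force: [-3.7, 2.2, 13.0]
opening: 0.0199
```

Emit:
play_rows --increments '[[[0, 0, 0, 0], [0, 0, 0, 0], [0, 0, 0, 0], [0, 0, 0, 0], [0, 0, 0, 0]]]' --jaw 4

```text
t: 6.8
tool_pos: [0.5697, -0.0404, 0.0753]
orientation: [-3.13, -0.239, 0.024]
force: [-0.4, 0.4, -0.5]
opening: 0.0399
```

Emit:
play_rows --increments '[[[0, 0, -2, 0], [0, 0, -5, 0], [0, 0, -9, 0], [0, 0, -12, 0], [0, 0, -13, 0]]]'

```text
t: 7.3
tool_pos: [0.5737, -0.0408, 0.2095]
orientation: [-3.131, -0.239, 0.015]
force: [-0.1, -0.1, 0.2]
opening: 0.0399
```

```bash
python3 mv.py .45 -.2 .3 -88; python3 - <<'E'
from h import *
snap("wrist","w6"); snap("scene","s6");crop("w6",220,100,420,300,3); crop("s6",270,160,370,240,7)
E
```

```text
t 7.30 pos [ 0.5737 -0.0408  0.2095] ang 8.75 force [-0.1 -0.1  0.2] open 0.0399
shift cm [-14.73  13.83  -8.94] turn 1.689
```

View pics/s6_c270_160.png

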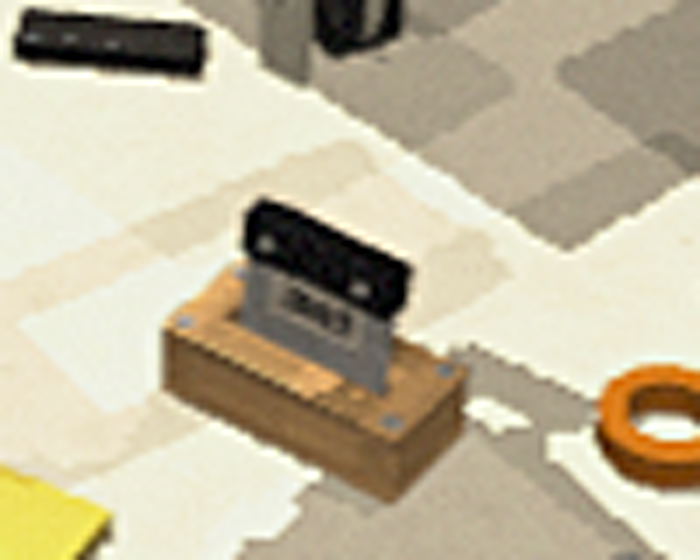

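View pics/w6_c220_100.png

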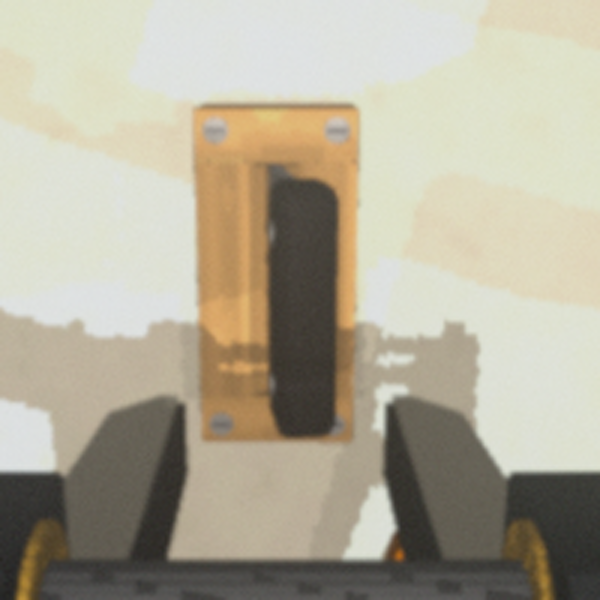

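```bash
python3 - <<'E'
from h import *
for t in("w6","s6"):
    P=cloud(*[load(t)[i] for i in(0,2)]).reshape(-1,3)
    S=P[(abs(P[:,0]-.575)<.06)&(abs(P[:,1]+.049)<.07)&(P[:,2]>.08)&(P[:,2]<.13)]
    print(t,len(S),S.mean(0),np.percentile(S[:,2],[50,90,98]),cv2.minAreaRect(S[:,:2].astype(np.float32)*1000))
    S=S[S[:,2]>.092]
    A=np.c_[S[:,:2]-S[:,:2].mean(0),np.ones(len(S))]; print(np.linalg.lstsq(A,S[:,2],rcond=None)[0])
E
```

```text
w6 1879 [ 0.57857468 -0.041002    0.09627865] [0.09721902 0.09855328 0.09913221] ((579.0411376953125, -43.663970947265625), (21.919769287109375, 82.87767791748047), 9.500659942626953)
[-0.04561374 -0.00983104  0.09701769]
s6 200 [ 0.57535247 -0.05033756  0.09277022] [0.09439523 0.09960451 0.1012298 ] ((578.14892578125, -47.463958740234375), (26.87540626525879, 82.38301849365234), 10.043425559997559)
[0.03782115 0.00016879 0.0971261 ]
```

```bash
python3 - <<'E'
from h import *
p=load("top0")[0]; f=lambda u,v,z: at_z(p,300+u/5,150+v/5,z)[:2]
a,b,c,d=[f(u,v,.008) for u,v in((552,205),(718,222),(704,408),(537,393))]
print(a,b,c,d,'ctr',(a+b+c+d)/4)
for m in (a-d,b-c): print('x-axis yaw',np.degrees(np.arctan2(m[1],m[0])),np.linalg.norm(m))
for m in (a-b,d-c): print('y-axis yaw',np.degrees(np.arctan2(m[1],m[0]))-90,np.linalg.norm(m))
E
```

```text
[ 0.51727008 -0.27782435] [ 0.50345108 -0.38633508] [ 0.38107774 -0.36985267] [ 0.39308768 -0.261957  ] ctr [ 0.44872165 -0.32399228]
x-axis yaw -7.2814857518824025 0.12519201721801873
x-axis yaw -7.670975574556757 0.12347835329672657
y-axis yaw -7.257634123217869 0.10938712647122746
y-axis yaw -6.351485934939376 0.10856203320595682
```

Emit:
play_rows --increments '[[[0, 1, -3, 0.1], [-2, 3, -6, 0.24], [-5, 5.5, -8, 0.38], [-8, 8, -9, 0.52], [-11, 10.5, -9, 0.66]]]'

```text
t: 7.9
tool_pos: [0.4803, -0.1622, 0.2974]
orientation: [3.037, -0.796, -0.019]
force: [0.6, -0.4, 0.0]
opening: 0.0399
```

```bash
python3 mv.py .46 -.3 .3 -91
```

```text
t 7.90 pos [ 0.4803 -0.1622  0.2974] ang -29.36 force [ 0.6 -0.4  0. ] open 0.0399
shift cm [ 4.98 13.01 -0.25] turn 1.076
```

Emit:
play_rows --increments '[[[1, 2.6, 0, 0.14], [2, 5.2, 0, 0.28], [3, 7.8, -0.2, 0.42], [4, 10.4, -0.2, 0.56], [5, 13, -0.2, 0.7]]]' --jaw 6.5

```text
t: 8.4
tool_pos: [0.4592, -0.3006, 0.2966]
orientation: [2.571, -1.794, -0.023]
force: [0.0, -0.5, -0.5]
opening: 0.0648
```

```bash
python3 mv.py .46 -.3 .3 -97.2
```

```text
t 8.40 pos [ 0.4592 -0.3006  0.2966] ang -69.81 force [ 0.  -0.5 -0.5] open 0.0648
shift cm [-0.03 -0.09 -0.34] turn 0.478
```

Emit:
play_rows --increments '[[[0, 0, 0, 0.14], [0, 0, 0, 0.28], [0, 0, 0, 0.42], [0, 0, 0, 0.478], [0, 0, 0, 0.478]]]'

```text
t: 8.9
tool_pos: [0.4585, -0.3002, 0.2938]
orientation: [2.07, -2.35, -0.026]
force: [0.2, -0.0, -0.8]
opening: 0.0649
```

```bash
python3 mv.py .46 -.3 .3 -97.2;python3 - <<'E'
from h import *
snap("wrist","w7"); snap("scene","s7")
E
```

```text
t 8.90 pos [ 0.4585 -0.3002  0.2938] ang -97.25 force [ 0.2 -0.  -0.8] open 0.0649
shift cm [-0.04 -0.13 -0.62] turn -0.001
```

View pics/w7.png

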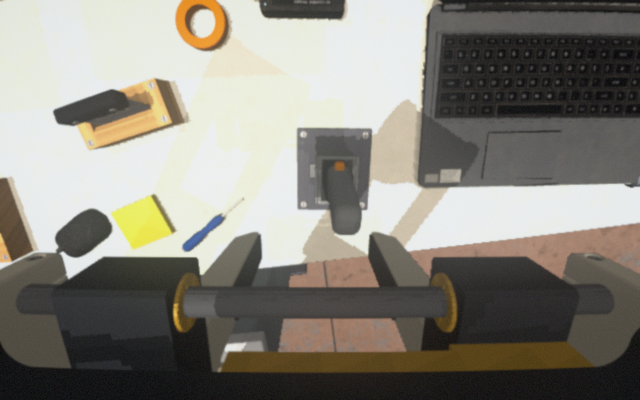

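View pics/s7.png

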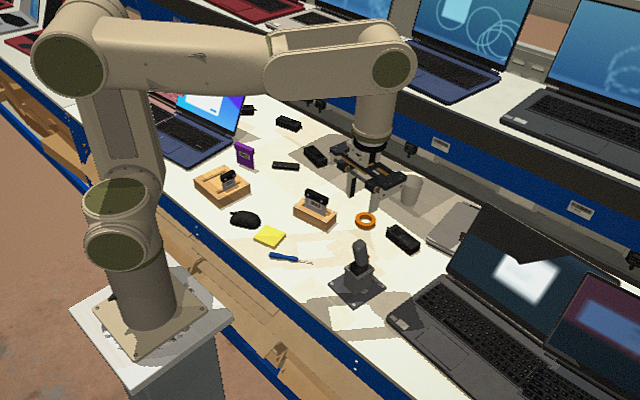

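```bash
python3 - <<'E'
from h import *
crop("w7",280,110,400,245,5.5)
p,im,d=load("w7"); P=cloud(p,d)[115:245,290:385].reshape(-1,3)
c=np.array([.449,-.324]); a=np.radians(-7.2); B=np.array([[np.cos(a),np.sin(a)],[-np.sin(a),np.cos(a)]])
for z0 in np.arange(.085,.2,.01):
    S=P[(P[:,2]>z0)&(P[:,2]<z0+.01)]
    if len(S)>8:
        L=(S[:,:2]-c)@B.T*1000; print(round(z0,3),len(S),'stand x',np.percentile(L[:,0],[3,50,97]).round(1),'y',np.percentile(L[:,1],[3,50,97]).round(1))
P2=cloud(load("s7")[0],load("s7")[2]).reshape(-1,3); P2=P2[np.hypot(P2[:,0]-.449,P2[:,1]+.324)<.07]
print('scene')
for z0 in np.arange(.085,.2,.01):
    S=P2[(P2[:,2]>z0)&(P2[:,2]<z0+.01)]
    if len(S)>5:
        L=(S[:,:2]-c)@B.T*1000; print(round(z0,3),len(S),'stand x',np.percentile(L[:,0],[3,50,97]).round(1),'y',np.percentile(L[:,1],[3,50,97]).round(1))
E
```

```text
0.085 35 stand x [-13.3  11.6  23.9] y [-20.4  12.   12.1]
0.095 72 stand x [-17.2   7.8  25.6] y [-19.9  10.1  12.1]
0.105 168 stand x [ 3.1 24.7 32.3] y [-14.7  -1.7  10.3]
0.115 110 stand x [ 7.8 20.  22.9] y [-15.3  -0.6   9.7]
0.125 127 stand x [-3.3 17.  19.4] y [-16.   -0.9   9.8]
0.135 133 stand x [-5.7 14.  16.7] y [-16.8  -1.5   9.3]
0.145 146 stand x [-2.1 11.1 13.5] y [-17.3  -2.1   8.8]
0.155 155 stand x [-11.6   8.   10.7] y [-16.7  -2.8   8.8]
0.165 182 stand x [-14.6   4.9   7.4] y [-17.4  -2.2   8.4]
0.175 369 stand x [-27.8  -2.2   4. ] y [-19.1  -3.5   7.8]
0.185 549 stand x [-22.6  -9.7  -0.3] y [-16.5  -5.5   4.7]
scene
0.085 50 stand x [-25.2 -15.7  11. ] y [-26.6 -19.8   1.6]
0.095 82 stand x [-22.2 -11.5  18.6] y [-22.2 -14.5   6.9]
0.105 41 stand x [-15.1  -5.1  30.8] y [-18.8 -13.7   2.6]
0.115 27 stand x [-14.9  -4.3  14.3] y [-19.9 -18.    1.1]
0.125 33 stand x [-18.4  -7.3  15.1] y [-19.8 -17.3   0.1]
0.135 25 stand x [-20.7 -14.5   6.1] y [-20.6 -18.1  -1.5]
0.145 33 stand x [-24.2 -14.5   4.3] y [-21.6 -17.8  -0.3]
0.155 31 stand x [-26.3 -13.    5.7] y [-20.2 -18.9  -2.4]
0.165 27 stand x [-29.6 -23.4  -1.8] y [-21.8 -19.   -1.1]
0.175 66 stand x [-30.5 -22.9  -1.1] y [-21.  -15.4   2.9]
0.185 58 stand x [-23.6 -12.9  -2.2] y [-18.5  -6.7   3.5]
```

View pics/w7_c280_110.png

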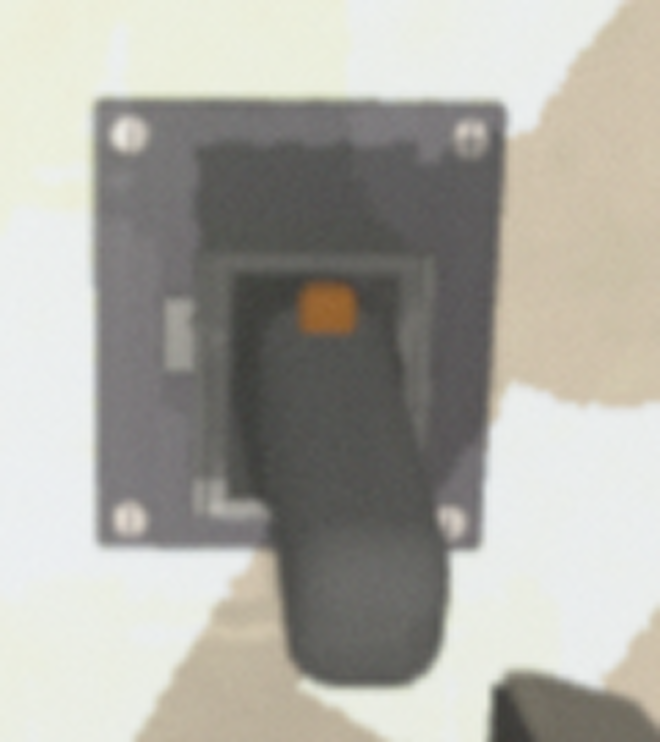

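```bash
python3 mv.py .4474 -.3283 .137 -97.2; python3 -c "
from h import *
print(R.from_rotvec(read_state()['orientation']).as_matrix().round(4))"
```

```text
t 9.00 pos [ 0.4587 -0.3003  0.2947] ang -97.08 force [0.6 0.3 0.4] open 0.0654
shift cm [ 2.96  0.49 15.77] turn 0.002
[[-0.1233 -0.9922 -0.0176]
 [-0.9924  0.1232  0.0051]
 [-0.0029  0.0181 -0.9998]]
```

Emit:
play_rows --increments '[[[1.5, 0.2, 0, 0], [3, 0.5, 1, 0], [3, 0.5, 4, 0], [3, 0.5, 8, 0], [3, 0.5, 11, 0]]]'

```text
t: 9.5
tool_pos: [0.4466, -0.3297, 0.1814]
orientation: [2.073, -2.347, -0.027]
force: [0.6, -0.1, -0.5]
opening: 0.065
```

```bash
python3 mv.py .4474 -.3283 .137 -97.2; python3 - <<'E'
from h import *
snap("wrist","w8")
E
```

```text
t 9.50 pos [ 0.4466 -0.3297  0.1814] ang -97.11 force [ 0.6 -0.1 -0.5] open 0.0650
shift cm [-0.13 -0.15  4.44] turn 0.002
```

View pics/w8.png

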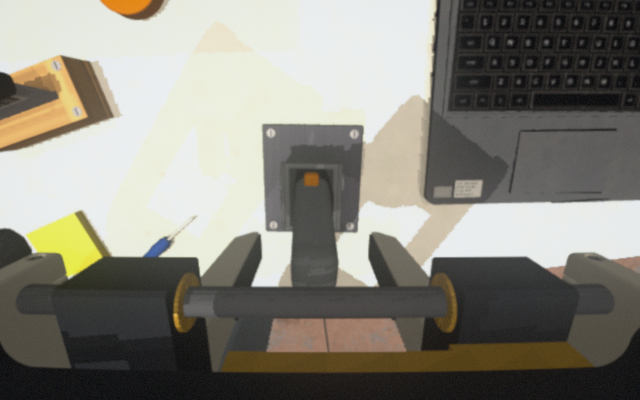

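Emit:
play_rows --increments '[[[-0.1, -0.1, 2, 0], [-0.1, -0.1, 3.5, 0], [-0.1, -0.1, 4.4, 0], [-0.1, -0.1, 4.4, 0]]]'

```text
t: 9.95
tool_pos: [0.4438, -0.3263, 0.1308]
orientation: [2.071, -2.346, -0.042]
force: [-0.0, 0.9, -0.1]
opening: 0.0648
```

Emit:
play_rows --increments '[[[0, 0, 0, 0], [0, 0, 0, 0], [0, 0, 0, 0], [0, 0, 0, 0], [0, 0, 0, 0]]]' --jaw 1 --squeeze 25

```text
t: 10.45
tool_pos: [0.4441, -0.3265, 0.1313]
orientation: [2.072, -2.346, -0.041]
force: [-0.6, -0.6, 0.1]
opening: 0.0297
```

Emit:
play_rows --increments '[[[0, 0, 0, 0], [0, 0, -1, 0], [0, 0, -2, 0], [0, 0, -4, 0], [0, 0, -6, 0]]]'

```text
t: 10.95
tool_pos: [0.4454, -0.3271, 0.1924]
orientation: [2.071, -2.346, -0.042]
force: [0.6, 0.3, -2.4]
opening: 0.0277
```

```bash
python3 - <<'E'
from h import *
snap("scene","s9"); crop("s9",310,180,430,310,4.5)
E
```

```text
(no output)
```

View pics/s9_c310_180.png

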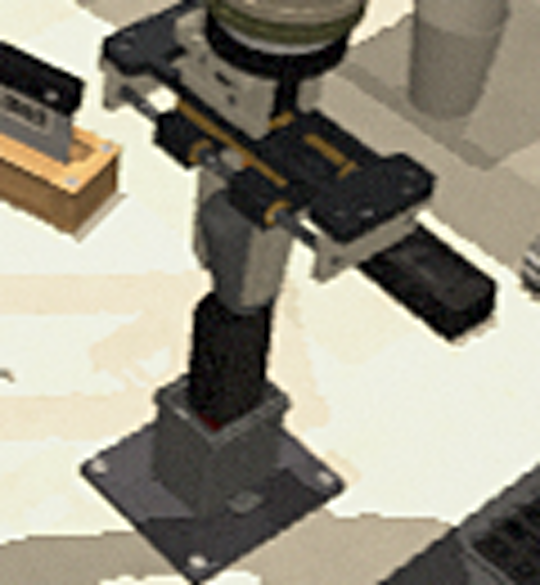

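Emit:
play_rows --increments '[[[0, 0, -2, 0], [0, 0, -4, 0], [0, 0, -5.5, 0], [0, -1, -5.5, 0], [0, -3, -5.5, 0]]]'

```text
t: 11.5
tool_pos: [0.4782, -0.3331, 0.2513]
orientation: [2.071, -2.347, -0.031]
force: [0.3, -0.8, -2.0]
opening: 0.028
```

Emit:
play_rows --increments '[[[0, -2, 0, 0], [0, -4, 0, 0], [0, -4.4, 0, 0], [0, -4.4, 0, 0]]]'

```text
t: 11.9
tool_pos: [0.522, -0.3381, 0.2487]
orientation: [2.071, -2.346, -0.035]
force: [0.4, -0.3, -2.1]
opening: 0.028
```

```bash
python3 - <<'E'
from h import *
s=read_state(); M=R.from_rotvec(s['orientation']).as_matrix(); print(s['t'],s['tool_pos'],s['force'],s['opening']);print(M.round(3))
a=np.radians(-7.2);d=s['tool_pos'][:2]-[.449,-.324]; print('stand xy',np.cos(a)*d[0]+np.sin(a)*d[1],-np.sin(a)*d[0]+np.cos(a)*d[1])
snap("scene","s10"); crop("s10",310,140,450,310,3.5); snap("wrist","w10")
E
```

```text
11.9 [ 0.5219884  -0.33810213  0.24865527] [ 0.39145261 -0.27173884 -2.06622942] 0.02803686352511753
[[-0.124 -0.992 -0.023]
 [-0.992  0.124  0.009]
 [-0.006  0.024 -1.   ]]
stand xy 0.0741803300256471 -0.0048430612405812885
```

View pics/s10_c310_140.png

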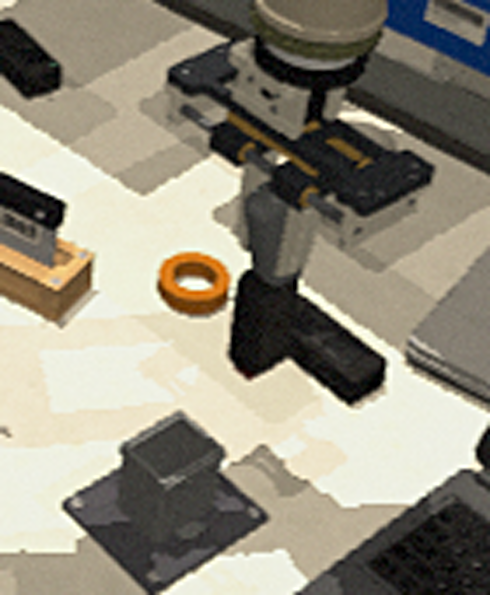

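View pics/w10.png

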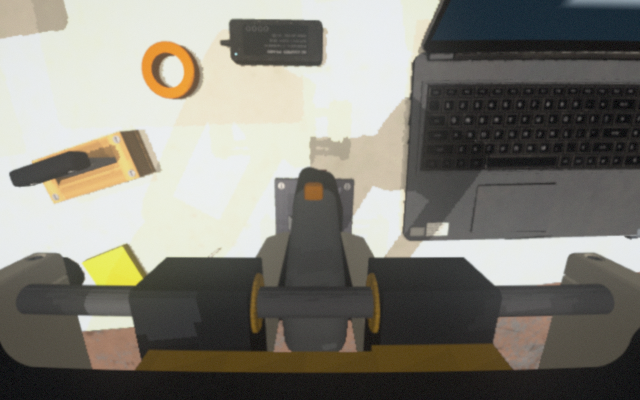

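Emit:
play_rows --increments '[[[0, 0, 2, 0], [0, 0, 5, 0], [0, 0, 8, 0], [0, 0, 9.5, 0], [0, 0, 9.7, 0]]]'

```text
t: 12.5
tool_pos: [0.5172, -0.3366, 0.15]
orientation: [2.069, -2.347, -0.04]
force: [0.5, 0.1, -3.1]
opening: 0.0279
```

Emit:
play_rows --increments '[[[0, 1, 0, 0], [0, 2, 0, 0], [0, 3, 0, 0], [0, 4, 0, 0], [0, 5, 0, 0]]]'

```text
t: 13.0
tool_pos: [0.4675, -0.3305, 0.1525]
orientation: [2.07, -2.347, -0.037]
force: [3.6, 0.5, -2.7]
opening: 0.0273
```

```bash
cat > look.py <<'E'
import sys
from h import *
t=sys.argv[1]
s=read_state(); M=R.from_rotvec(s['orientation']).as_matrix(); print(s['t'],s['tool_pos'],s['force'],s['opening']);print(M.round(3))
a=np.radians(-7.2);d=s['tool_pos'][:2]-[.449,-.324]; print('stand xy',np.cos(a)*d[0]+np.sin(a)*d[1],-np.sin(a)*d[0]+np.cos(a)*d[1])
snap("scene","s"+t); crop("s"+t,310,140,450,310,3.5); snap("wrist","w"+t)
E
python3 look.py 11
```

```text
13.0 [ 0.46754807 -0.33050995  0.152521  ] [ 3.56720913  0.47672322 -2.74794138] 0.027340208707129113
[[-0.125 -0.992 -0.025]
 [-0.992  0.125  0.01 ]
 [-0.007  0.026 -1.   ]]
stand xy 0.019217728836158875 -0.0041339282633311
```

View pics/s11_c310_140.png

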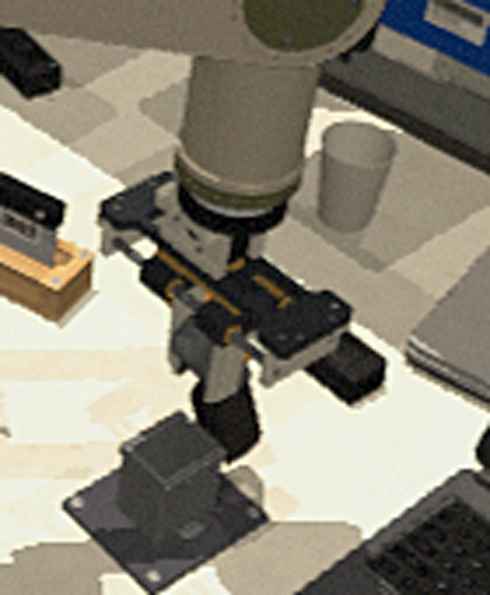

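Emit:
play_rows --increments '[[[0, 1, 0, 0], [0, 2, 0, 0], [0, 3, 0, 0], [0, 3.8, 0, 0], [0, 3.8, 0, 0]]]'

```text
t: 13.6
tool_pos: [0.4278, -0.3258, 0.1533]
orientation: [2.067, -2.347, -0.04]
force: [0.7, 1.0, -0.1]
opening: 0.0278
```

```bash
python3 look.py 12
```

```text
13.6 [ 0.42777652 -0.32582948  0.15332445] [ 0.74489549  1.00337797 -0.06728466] 0.0277956329312773
[[-0.126 -0.992 -0.027]
 [-0.992  0.126  0.01 ]
 [-0.007  0.028 -1.   ]]
stand xy -0.02082682849502013 -0.004475063523438223
```

View pics/s12_c310_140.png

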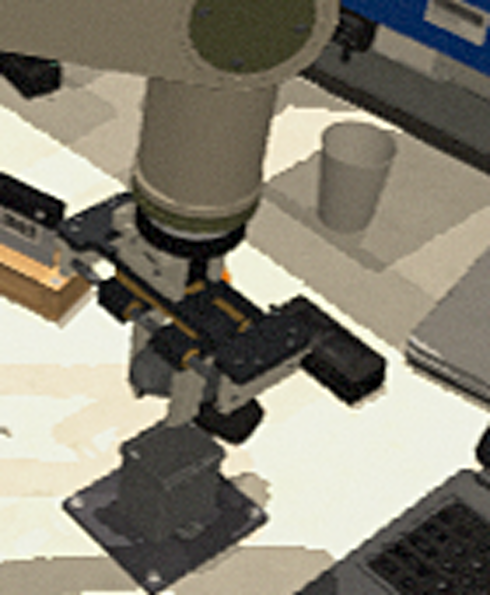

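View pics/w12.png

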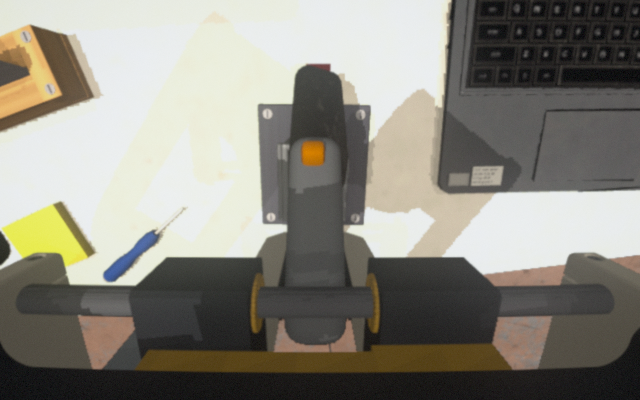

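Emit:
play_rows --increments '[[[0, 0, 0, 0], [0, 0, 0, 0], [0, -0.5, -2, 0], [0, -1, -5, 0], [0, -1, -8, 0]]]' --squeeze 50

```text
t: 14.2
tool_pos: [0.4404, -0.3274, 0.2327]
orientation: [2.068, -2.346, -0.044]
force: [0.2, -0.5, -1.4]
opening: 0.0273
```

Emit:
play_rows --increments '[[[0, 0, -2, 0], [0, 0, -3, 0], [0, 0, -3, 0], [0, 0, -3, 0]]]'

```text
t: 14.6
tool_pos: [0.4408, -0.3275, 0.2612]
orientation: [2.067, -2.346, -0.047]
force: [-0.3, 1.0, -1.8]
opening: 0.0272
```

```bash
python3 look.py 13; cat > tilt.py <<'E'
import sys
from h import *
p,im,d=load(sys.argv[1]); s=read_state(); M=R.from_rotvec(s['orientation']).as_matrix();T=s['tool_pos']
P=cloud(p,d); L=(P-T)@M*1000
for v in range(20,250,10):
    r=L[v,295:338]; z=np.median(r[:,2]); print(v,np.median(r,0).round(1), P[v,316].round(3))
E
python3 tilt.py w13
```

```text
14.6 [ 0.44081833 -0.32745679  0.26123686] [-0.27238913  1.01571643 -1.76912139] 0.02720353723376392
[[-0.126 -0.992 -0.031]
 [-0.992  0.126  0.013]
 [-0.009  0.032 -0.999]]
stand xy -0.007683902258346569 -0.004454964632537441
20 [   2.2 -196.5  254.4] [ 0.627 -0.351 -0.   ]
30 [   2.2 -185.2  254.7] [ 0.616 -0.349  0.001]
40 [   2.3 -173.7  255. ] [ 0.605 -0.348 -0.   ]
50 [   2.3 -162.1  255.4] [ 0.593 -0.346 -0.001]
60 [   2.3 -150.2  255.4] [ 0.581 -0.345  0.001]
70 [   1.5 -108.1   64.4] [ 0.545 -0.341  0.195]
80 [   1.5 -100.3   54.6] [ 0.538 -0.341  0.203]
90 [  1.4 -93.2  45.7] [ 0.531 -0.34   0.214]
100 [  1.4 -86.5  37.7] [ 0.525 -0.339  0.222]
110 [  1.4 -80.2  29.8] [ 0.519 -0.338  0.229]
120 [  1.4 -74.3  22.3] [ 0.513 -0.338  0.237]
130 [  1.3 -68.8  16. ] [ 0.508 -0.337  0.243]
140 [  1.3 -64.    3.5] [ 0.504 -0.337  0.255]
150 [  1.2 -60.   -9.9] [ 0.501 -0.336  0.272]
160 [  1.2 -54.8  -7.8] [ 0.495 -0.336  0.269]
170 [  1.3 -49.9  -8.5] [ 0.49  -0.335  0.268]
180 [  1.3 -45.6 -12.4] [ 0.486 -0.334  0.272]
190 [  1.2 -41.2 -15.3] [ 0.482 -0.334  0.275]
200 [  1.2 -37.  -18.6] [ 0.478 -0.333  0.278]
210 [  1.2 -32.9 -21.6] [ 0.474 -0.333  0.281]
220 [  1.2 -29.  -24.9] [ 0.47  -0.332  0.285]
230 [  1.2 -25.1 -27.6] [ 0.466 -0.332  0.288]
240 [  1.2 -21.2 -30.2] [ 0.462 -0.332  0.29 ]
```

View pics/s13_c310_140.png

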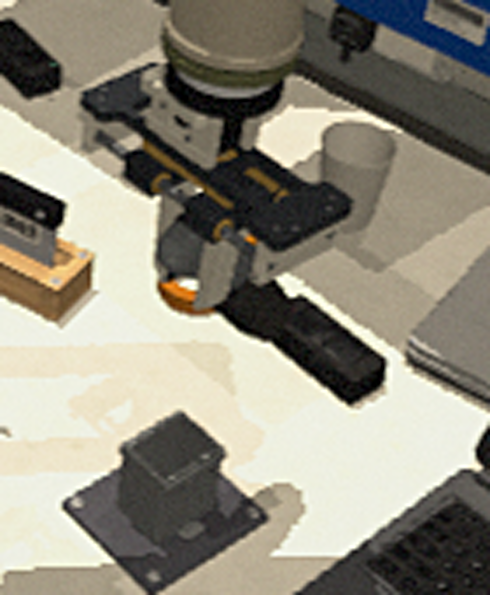

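View pics/w13.png

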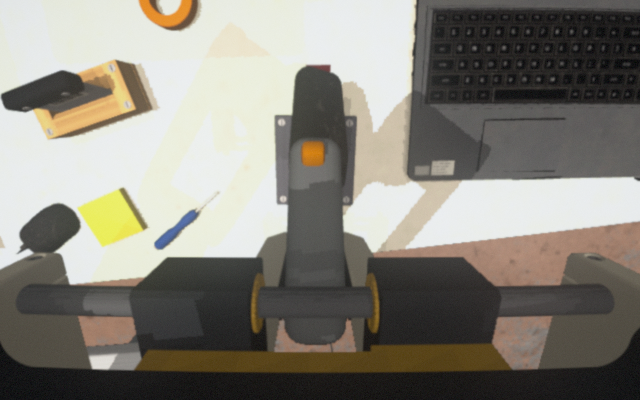

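```bash
python3 - <<'E'
from h import *
for t in("w12","w13"):
    p,im,d=load(t); P=cloud(p,d)
    for a,b in((75,130),(170,240)):
        S=P[a:b,310:322].reshape(-1,3); c=np.polyfit(S[:,0],S[:,2],1); print(t,a,np.degrees(np.arctan(c[0])))
E
```

```text
w12 75 -53.58299430613758
w12 170 -33.41626948295961
w13 75 -53.23559622142392
w13 170 -23.99471649357926
```

Emit:
play_rows --increments '[[[0, -0.4, 3, 0], [0, -0.4, 6, 0], [0, -0.4, 9, 0], [0, -0.4, 11, 0], [0, -0.4, 11.8, 0]]]' --squeeze 25

```text
t: 15.2
tool_pos: [0.4392, -0.3246, 0.139]
orientation: [2.067, -2.346, -0.057]
force: [1.5, 0.8, 3.2]
opening: 0.0278
```

```bash
python3 look.py 14
```

```text
15.2 [ 0.43923876 -0.3245704   0.13895898] [1.47028463 0.84043801 3.18655438] 0.02779748659410346
[[-0.126 -0.991 -0.035]
 [-0.992  0.126  0.018]
 [-0.013  0.037 -0.999]]
stand xy -0.009612778088790637 -0.0017893142573729343
```

Emit:
play_rows --increments '[[[0, 0.6, 0, 0], [0, 1.2, 0, 0], [0, 1.8, -0.1, 0], [0, 1.8, -0.1, 0]]]'

```text
t: 15.7
tool_pos: [0.4221, -0.3236, 0.1441]
orientation: [2.067, -2.346, -0.05]
force: [0.5, 1.0, 1.8]
opening: 0.0274
```

Emit:
play_rows --increments '[[[0, 0, 0, 0], [0, 0, 0, 0], [0, -0.5, -2, 0], [0, -0.5, -5, 0], [0, -0.5, -8, 0]]]' --squeeze 50

```text
t: 16.2
tool_pos: [0.4288, -0.3248, 0.2236]
orientation: [2.066, -2.346, -0.055]
force: [0.6, -0.5, -1.5]
opening: 0.0275
```

```bash
python3 look.py 15; python3 tilt.py w15
```

```text
16.2 [ 0.42875304 -0.32484545  0.22364886] [ 0.56700526 -0.51342666 -1.48544881] 0.02751682380885392
[[-0.126 -0.991 -0.035]
 [-0.992  0.126  0.016]
 [-0.012  0.036 -0.999]]
stand xy -0.01998134096775906 -0.0033763984330478372
20 [   1.6 -186.7  222.9] [ 0.61  -0.35   0.002]
30 [   1.7 -176.3  223.4] [ 0.599 -0.349  0.002]
40 [   1.7 -165.7  223.6] [ 0.589 -0.347 -0.   ]
50 [   1.1 -121.1   66.2] [ 0.549 -0.343  0.159]
60 [   1.1 -111.2   47.6] [ 0.54  -0.342  0.179]
70 [   1.1 -104.    39.9] [ 0.533 -0.341  0.186]
80 [  1.1 -97.3  33. ] [ 0.527 -0.34   0.193]
90 [  0.5 -90.9  26.2] [ 0.52  -0.339  0.201]
100 [  1.  -84.9  20.3] [ 0.515 -0.339  0.207]
110 [  1.  -79.2  14.8] [ 0.509 -0.338  0.211]
120 [  1.  -73.8   9.2] [ 0.504 -0.337  0.219]
130 [  1.  -68.6   3.7] [ 0.499 -0.337  0.223]
140 [  0.9 -64.5 -13.9] [ 0.496 -0.336  0.242]
150 [  0.9 -60.1 -17.6] [ 0.491 -0.336  0.246]
160 [  1.  -54.9 -13.6] [ 0.486 -0.335  0.241]
170 [  1.  -50.4 -15.6] [ 0.481 -0.334  0.243]
180 [  0.9 -46.  -18.5] [ 0.477 -0.334  0.247]
190 [  1.  -41.7 -21. ] [ 0.473 -0.333  0.248]
200 [  0.9 -37.5 -23.6] [ 0.469 -0.333  0.252]
210 [  0.9 -33.3 -26.1] [ 0.465 -0.332  0.254]
220 [  0.9 -29.4 -28.8] [ 0.461 -0.332  0.256]
230 [  0.9 -25.4 -31.3] [ 0.457 -0.331  0.259]
240 [  0.5 -21.6 -33.7] [ 0.454 -0.331  0.262]
```

View pics/w15.png

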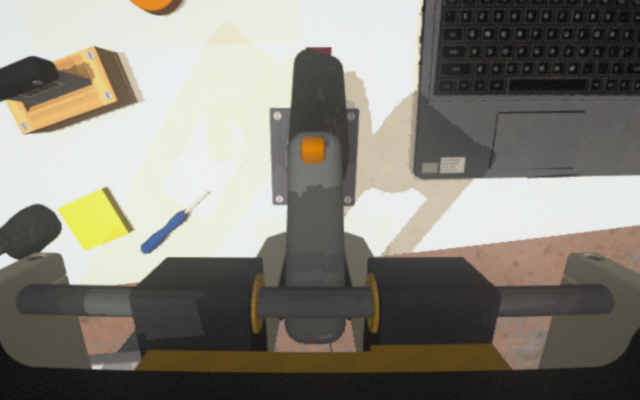

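```bash
python3 - <<'E'
from h import *
def prt(t,T,rv):
    p,im,d=load(t); M=R.from_rotvec(rv).as_matrix(); L=(cloud(p,d)-np.array(T))@M*1000
    print(t)
    for v in range(170,345,12):
        print(v,[L[v,u].round(1).tolist() for u in (300,316,330)])
prt("w10",[.5220,-.3381,.24866],[2.071,-2.346,-.035])
prt("w15",[.42875,-.32485,.22365],[2.066,-2.346,-.055])
crop("w15",240,40,390,360,1.8)
E
```

```text
w10
170 [[-19.5, -8.1, 249.4], [2.0, -32.0, 99.6], [22.1, -8.0, 249.8]]
182 [[-10.2, -29.0, 61.9], [1.6, -37.1, 21.7], [12.8, -27.2, 70.9]]
194 [[-8.4, -29.1, 23.4], [1.6, -31.0, 15.6], [10.5, -28.5, 25.9]]
206 [[-7.9, -24.8, 11.3], [1.6, -25.0, 10.7], [9.9, -24.4, 12.7]]
218 [[-7.4, -21.3, -0.6], [1.5, -21.6, -1.6], [9.2, -21.5, -1.1]]
230 [[-6.9, -17.8, -10.2], [1.5, -18.1, -10.8], [8.8, -17.8, -10.2]]
242 [[-6.5, -15.2, -20.0], [1.4, -15.3, -20.2], [8.4, -14.9, -19.2]]
254 [[-6.1, -12.7, -28.4], [1.4, -12.5, -28.1], [8.1, -11.9, -26.7]]
266 [[-5.8, -10.0, -35.4], [1.4, -9.6, -34.4], [7.7, -9.8, -34.9]]
278 [[-5.6, -7.7, -41.9], [1.3, -8.4, -43.2], [7.4, -8.0, -42.3]]
290 [[-3.0, -30.9, -88.6], [1.1, -30.9, -88.5], [4.7, -31.1, -88.9]]
302 [[-3.0, -28.7, -90.6], [1.1, -28.8, -90.7], [4.6, -29.1, -91.2]]
314 [[-3.0, -26.0, -91.8], [1.1, -26.0, -91.7], [4.6, -26.0, -91.8]]
326 [[-5.0, 4.0, -58.3], [1.3, 4.8, -57.2], [6.7, 3.8, -58.4]]
338 [[-5.1, 10.3, -57.4], [1.3, 10.1, -57.7], [6.9, 10.0, -57.8]]
w15
170 [[-5.1, -52.7, -20.9], [2.6, -52.7, -21.0], [9.4, -52.5, -20.0]]
182 [[-5.1, 
[... 242 characters left out ...]
 [8.9, -32.6, -33.9]]
230 [[-4.7, -27.8, -36.7], [2.5, -27.7, -36.5], [8.9, -27.8, -36.8]]
242 [[-4.7, -22.9, -39.1], [2.5, -22.8, -38.9], [8.8, -23.0, -39.4]]
254 [[-4.7, -18.1, -41.3], [2.5, -18.1, -41.4], [8.7, -18.3, -41.9]]
266 [[-4.6, -13.8, -44.5], [2.4, -14.2, -45.4], [8.6, -13.9, -44.8]]
278 [[-4.5, -9.5, -47.3], [2.4, -10.0, -48.2], [8.5, -9.5, -47.4]]
290 [[-2.2, -33.1, -95.4], [1.9, -33.0, -95.2], [5.5, -33.0, -95.3]]
302 [[-2.1, -30.9, -97.5], [1.9, -30.6, -96.9], [5.4, -31.2, -97.9]]
314 [[-2.1, -28.2, -98.6], [1.9, -27.9, -98.1], [5.4, -28.3, -98.8]]
326 [[-4.3, 7.2, -57.5], [2.4, 7.9, -56.6], [8.3, 8.6, -55.8]]
338 [[-4.4, 14.0, -56.5], [2.4, 13.4, -57.3], [8.4, 13.8, -56.9]]
```

View pics/w15_c240_40.png

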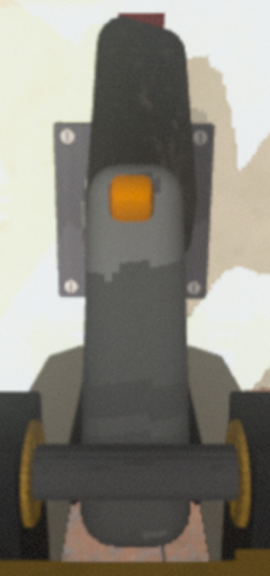

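View pics/s15_c310_140.png

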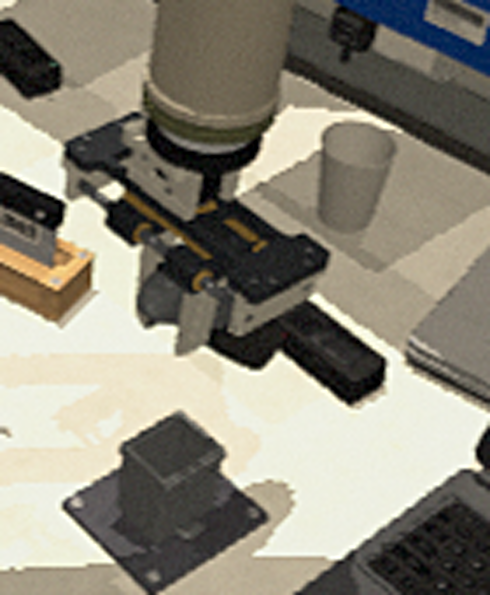

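```bash
python3 - <<'E'
from h import *
s=read_state(); M=R.from_rotvec(s['orientation']).as_matrix(); p=camera_params("wrist"); 
print(s['t'],s['tool_pos'],s['dq'].round(3))
off=M.T@(p['eye']-s['tool_pos']); Rr=M.T@Rc(p); print(off,R.from_matrix(Rr).as_rotvec())
for t in("w10","w12","w13","w15"):
    q,im,d=load(t); M2=Rc(q)@Rr.T; T2=q['eye']-M2@off; L=(cloud(q,d)-T2)@M2*1000
    print(t,T2.round(4)); 
    for v in range(182,282,24): print(v,np.median(L[v,305:326],0).round(1))
E
```

```text
16.3 [ 0.43115022 -0.32698277  0.22849114] [ 0.     0.031  0.07   0.001 -0.06   0.002]
[ 0.00056052 -0.07348772 -0.15560872] [ 2.87476187e+00 -8.26568719e-04 -4.07359711e-04]
w10 [ 0.5215 -0.3382  0.2491]
182 [  0.8 -37.5  22.1]
206 [  0.8 -25.6  10.3]
230 [  0.8 -18.7 -10.7]
254 [  0.8 -13.  -27.8]
278 [  0.8  -8.3 -41.7]
w12 [ 0.4282 -0.3259  0.1533]
182 [  0.8 -44.7 -13.3]
206 [  0.8 -34.6 -20.9]
230 [  0.8 -25.2 -28. ]
254 [  0.8 -16.3 -34.6]
278 [  0.8  -7.8 -40.8]
w13 [ 0.4406 -0.3273  0.2608]
182 [  0.8 -44.7 -13.1]
206 [  0.8 -34.6 -20.8]
230 [  0.8 -25.  -27.6]
254 [  0.8 -16.2 -34.5]
278 [  0.8  -7.7 -40.7]
w15 [ 0.4308 -0.3267  0.2302]
182 [  0.8 -45.5 -17.4]
206 [  0.8 -35.4 -23.6]
230 [  0.8 -25.9 -29.7]
254 [  0.8 -16.7 -35.6]
278 [  0.8  -8.  -41.1]
```

```bash
python3 - <<'E'
from h import *
s=read_state(); M=R.from_rotvec(s['orientation']).as_matrix(); p=camera_params("wrist"); T=s['tool_pos']
q,im,d=load("w15"); Rr=M.T@Rc(p); off=M.T@(p['eye']-T); M2=Rc(q)@Rr.T; T2=q['eye']-M2@off; L=(cloud(q,d)-T2)@M2*1000
for v in range(46,70,2): print(v,np.median(L[v,308:325],0).round(1), im[v,316])
S=L[64:130,308:325].reshape(-1,3); c=np.polyfit(S[:,1],S[:,2],1); a=np.arctan(-c[0]); print('head angle tool',np.degrees(a))
S=L[175:280,308:325].reshape(-1,3); c2=np.polyfit(S[:,1],S[:,2],1); print('grip angle',np.degrees(np.arctan(-c2[0])),'+14.7')
print(M.round(4))
E
```

```text
46 [   2.1 -159.8  225.2] [219 219 220]
48 [   1.5 -122.6   66.7] [ 79  80 119]
50 [   1.5 -121.5   67.6] [ 68  69 104]
52 [   1.4 -117.7   55.5] [69 73 76]
54 [   1.4 -116.    52.9] [71 74 74]
56 [   1.4 -114.6   52.1] [68 73 68]
58 [   1.4 -113.1   50.4] [70 72 72]
60 [   1.4 -111.6   48.9] [70 72 70]
62 [   1.4 -109.9   46. ] [69 75 74]
64 [   1.4 -108.5   45. ] [69 73 74]
66 [   1.4 -107.1   43.5] [66 70 68]
68 [   1.4 -105.7   42.2] [71 75 73]
head angle tool 45.301002751803374
grip angle 19.58356039305289 +14.7
[[-0.1263 -0.9916 -0.0274]
 [-0.992   0.1261  0.0096]
 [-0.0061  0.0284 -0.9996]]
```

```bash
python3 - <<'E'
from h import *
p,im,d=load("s6"); P=cloud(p,d)
# label region in s6: crop (285..352, 290..335)/7
for (u,v) in((318,312),(290,298),(350,330)):
    uu,vv=270+u/7,160+v/7; print(P[int(round(vv)),int(round(uu))].round(4), at_d(p,uu,vv,np.median(d[int(vv)-1:int(vv)+2,int(uu)-1:int(uu)+2])).round(4))
E
cat > fin.py <<'E'
from h import *
import sys
lab=np.array([float(a) for a in sys.argv[1:4]]); so=float(sys.argv[4])
s=read_state(); M=R.from_rotvec(s['orientation']).as_matrix(); T=s['tool_pos']
n=np.array([1.4,-109,79.7])/1000; dt=np.array([0,-.701,.713])
N=T+M@n; D=M@dt; print('t',s['t'],'T',T.round(4),'nose',N.round(4),'dir',D.round(3),'below horiz',np.degrees(np.arcsin(-D[2])),'yaw',np.degrees(np.arctan2(D[1],D[0])),'force',s['force'].round(1),s['opening'])
k=(lab-N)@D; print('range',k,'miss',((N+k*D-lab)*1000).round(1))
yaw=np.degrees(np.arctan2(D[1],D[0])); t=-np.radians(8.7-yaw)
Mz=M@R.from_rotvec([0,0,t]).as_matrix(); Tn=lab-so*(Mz@dt)-Mz@n
print('shift cm',(M.T@(Tn-T)*100).round(2),'turn',round(t,3),'Tn',Tn.round(4))
E
python3 fin.py .574 -.047 .058 .1
```

```text
[ 0.5763 -0.0442  0.0518] [ 0.5747 -0.0474  0.0565]
[ 0.5729 -0.0296  0.0531] [ 0.5701 -0.0341  0.0593]
[ 0.5737 -0.0681  0.0598] [ 0.5749 -0.067   0.0578]
t 16.3 T [ 0.4312 -0.327   0.2285] nose [ 0.5369 -0.3413  0.1457] dir [ 0.676 -0.082 -0.733] below horiz 47.10289866446223 yaw -6.882144532693979 force [ 0.6 -0.8 -1.7] 0.027547628635838213
range 0.06534278859211368 miss [   7.  -299.7   39.9]
shift cm [-24.8    6.17   1.82] turn -0.272 Tn [ 0.4008 -0.073   0.2136]
```

Emit:
play_rows --increments '[[[-1.5, 0.6, 0, -0.03], [-4, 1.2, 0, -0.06], [-7, 2, 0, -0.1], [-10, 3, 0, -0.14], [-13, 4, 0, -0.17]]]'

```text
t: 16.8
tool_pos: [0.4067, -0.1916, 0.2285]
orientation: [2.261, -2.162, -0.046]
force: [0.4, 0.3, -1.9]
opening: 0.027
```

```bash
python3 fin.py .574 -.048 .058 .1
```

```text
t 16.8 T [ 0.4067 -0.1916  0.2285] nose [ 0.5132 -0.1873  0.1456] dir [ 0.679  0.039 -0.733] below horiz 47.167549224158854 yaw 3.2979292008806977 force [ 0.4  0.3 -1.9] 0.02698539790713598
range 0.11093659236824346 miss [  14.5 -134.9    6.2]
shift cm [-1.185e+01 -1.000e-02  1.590e+00] turn -0.094 Tn [ 0.401  -0.0731  0.214 ]
```

Emit:
play_rows --increments '[[[-3, 0, 0.3, -0.03], [-6, 0, 0.8, -0.06], [-9, 0, 1.2, -0.09], [-11, 0, 1.5, -0.094], [-11.8, 0, 1.5, -0.094]]]'

```text
t: 17.3
tool_pos: [0.3998, -0.0718, 0.213]
orientation: [2.362, -2.051, -0.051]
force: [-0.8, -0.9, -1.2]
opening: 0.0274
```

Emit:
play_rows --increments '[[[0, 0, 0, 0], [0, 0, 0, 0], [0, 0, 0, 0]]]'

```text
t: 17.6
tool_pos: [0.3997, -0.0727, 0.2128]
orientation: [2.36, -2.052, -0.051]
force: [0.2, -1.1, -2.2]
opening: 0.0276
```

```bash
python3 - <<'E'
from h import *
snap("scene","s16"); snap("top","t16"); snap("wrist","w16"); crop("s16",230,120,430,270,4); crop("t16",270,130,400,230,6)
E
python3 fin.py .574 -.048 .058 .1
```

```text
t 17.75 T [ 0.3999 -0.0726  0.213 ] nose [ 0.5053 -0.0579  0.1299] dir [ 0.67   0.106 -0.734] below horiz 47.25739342495558 yaw 8.96289915839534 force [ 0.5 -0.  -1.7] 0.02752441640728724
range 0.09992040512814848 miss [-1.7  0.7 -1.4]
shift cm [ 0.01 -0.15 -0.16] turn 0.005 Tn [ 0.4014 -0.0724  0.2145]
```

View pics/s16_c230_120.png

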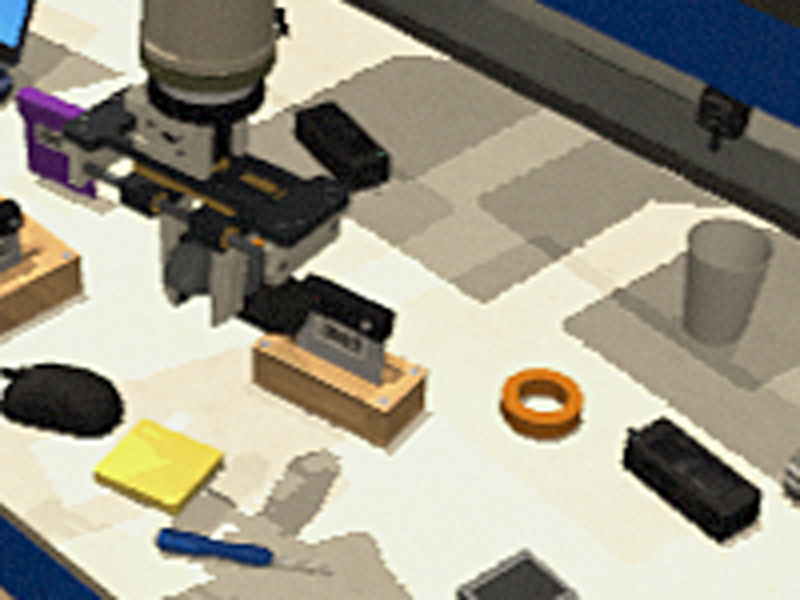

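View pics/w16.png

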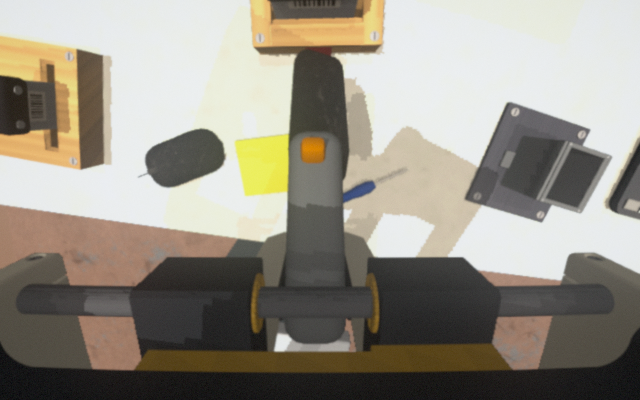

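View pics/t16_c270_130.png

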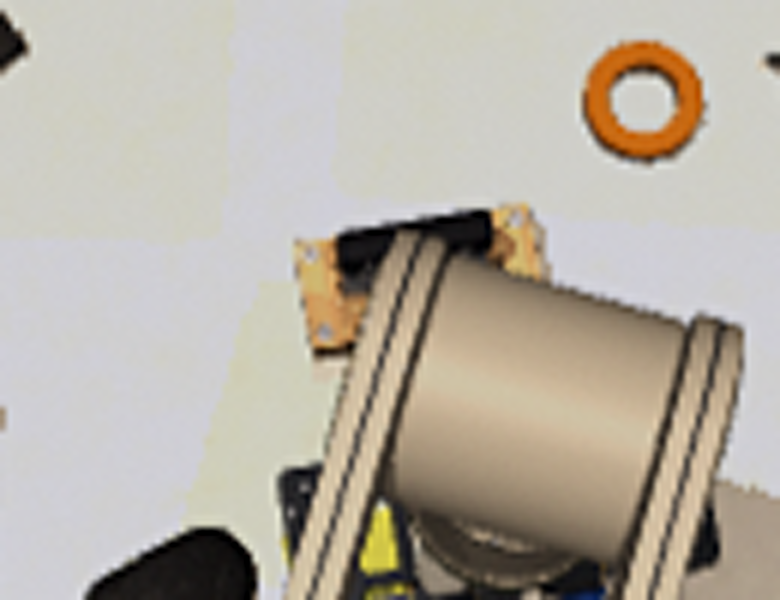

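```bash
python3 - <<'E'
from h import *
p,im,d=load("s16"); s=read_state(); M=R.from_rotvec(s['orientation']).as_matrix(); T=s['tool_pos']
dt=np.array([0,-.701,.713]); xs=np.array([0,-.713,-.701]); n=np.array([1.4,-109,79.7])/1000
o=cv2.resize(im[150:230,260:360],None,fx=7,fy=7,interpolation=cv2.INTER_CUBIC)
def dot(X,c):
    u,v=proj(p,X); cv2.circle(o,(int((u-260+.5)*7),int((v-150+.5)*7)),4,c,-1)
N=T+M@n; dot(N,(0,0,255))
for a in(-.024,.024):
    for b in(-.017,.017):
        dot(N+M@(a*xs+np.array([b,0,0])),(0,255,0)); 
for k in np.arange(.02,.1,.02): dot(N+k*(M@dt),(255,0,255))
dot([.574,-.048,.058],(255,255,0)); cv2.imwrite("pics/ov.png",o)
q,im,dd=load("w16"); C=cloud(q,dd)
print([ (v,C[v,316].round(3)) for v in range(44,70,4)])
E
```

```text
[(44, array([ 0.541, -0.052,  0.042])), (48, array([ 0.519, -0.056,  0.142])), (52, array([ 0.515, -0.057,  0.154])), (56, array([ 0.512, -0.058,  0.157])), (60, array([ 0.509, -0.058,  0.161])), (64, array([ 0.506, -0.059,  0.165])), (68, array([ 0.503, -0.059,  0.167]))]
```

View pics/ov.png

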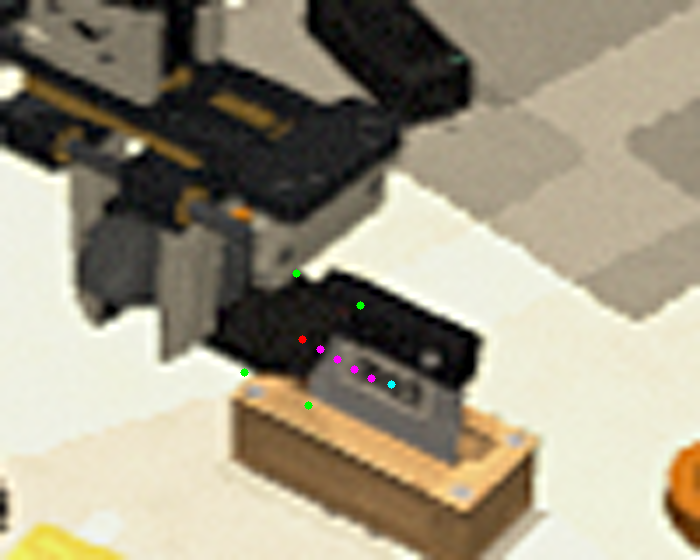

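```bash
python3 - <<'E'
from h import *
p,im,d=load("s16"); c=im[180:215,280:335].astype(float); o=np.clip(c*3.0,0,255).astype(np.uint8)
cv2.imwrite("pics/dark.png",cv2.resize(o,None,fx=14,fy=14,interpolation=cv2.INTER_NEAREST))
C=cloud(p,d)
for v in range(190,207,2): print(v,[C[v,u].round(3).tolist() for u in range(290,312,4)])
E
```

```text
190 [[0.406, -0.107, 0.244], [0.446, -0.081, 0.207], [0.381, -0.162, 0.29], [0.479, -0.08, 0.187], [0.57, -0.009, 0.096], [0.577, -0.019, 0.098]]
192 [[0.411, -0.102, 0.232], [0.447, -0.08, 0.199], [0.459, -0.084, 0.194], [0.474, -0.085, 0.187], [0.503, -0.073, 0.163], [0.569, -0.027, 0.099]]
194 [[0.408, -0.105, 0.228], [0.441, -0.086, 0.198], [0.455, -0.089, 0.192], [0.479, -0.081, 0.174], [0.498, -0.078, 0.162], [0.57, -0.027, 0.09]]
196 [[0.41, -0.103, 0.218], [0.44, -0.087, 0.192], [0.46, -0.083, 0.178], [0.477, -0.083, 0.168], [0.496, -0.081, 0.156], [0.568, -0.029, 0.084]]
198 [[0.436, -0.075, 0.18], [0.441, -0.087, 0.184], [0.458, -0.085, 0.173], [0.478, -0.082, 0.16], [0.497, -0.08, 0.148], [0.564, -0.032, 0.081]]
200 [[0.578, 0.072, 0.001], [0.45, -0.077, 0.165], [0.459, -0.084, 0.164], [0.477, -0.083, 0.154], [-0.275, -0.817, 1.035], [0.57, -0.027, 0.066]]
202 [[0.57, 0.064, 0.002], [0.582, 0.057, -0.001], [0.469, -0.075, 0.146], [0.48, -0.081, 0.143], [0.57, -0.011, 0.048], [0.57, -0.028, 0.058]]
204 [[0.566, 0.06, -0.003], [0.574, 0.049, 0.0], [0.548, 0.004, 0.043], [0.486, -0.075, 0.128], [0.571, -0.01, 0.038], [0.572, -0.026, 0.047]]
206 [[0.558, 0.052, -0.001], [0.533, 0.007, 0.042], [0.545, 0.0, 0.039], [0.553, -0.009, 0.039], [0.565, -0.015, 0.036], [0.569, -0.029, 0.042]]
```

View pics/dark.png

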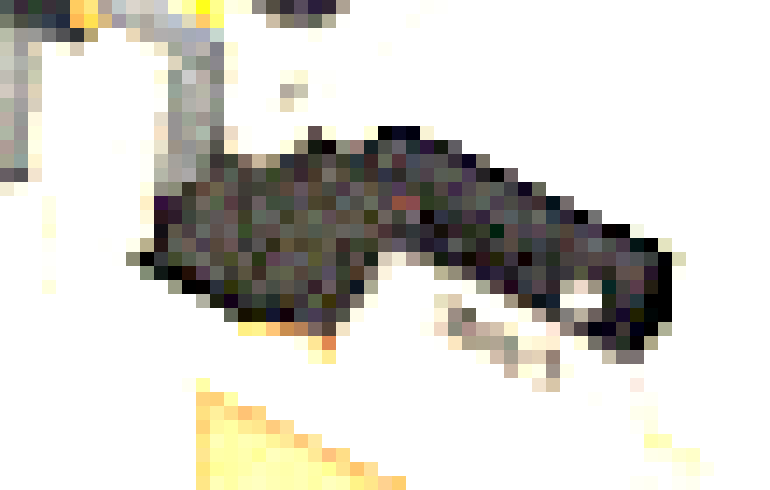

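Emit:
play_rows --increments '[[[0, 0, 0, 0], [0, 0, 0, 0], [0, 0, 0, 0], [0, 0, 0, 0], [0, 0, 0, 0]]]'

```text
t: 18.25
tool_pos: [0.3999, -0.0726, 0.213]
orientation: [2.361, -2.053, -0.051]
force: [0.0, -0.4, -2.0]
opening: 0.0277
```

```bash
python3 fin.py .574 -.048 .058 .1; python3 - <<'E'
from h import *
snap("wrist","w17"); q,im,dd=load("w17"); C=cloud(q,dd)
for t in("w16","w17"):
    q,im,dd=load(t);C=cloud(q,dd); S=C[62:128,308:325].reshape(-1,3); h=np.hypot(S[:,0]-S[0,0],S[:,1]-S[0,1]); print(t,np.degrees(np.arctan(np.polyfit(h,S[:,2],1)[0])),C[60,316].round(4))
print(read_state()['dq'].round(4))
snap("scene","s17")
E
```

```text
t 18.25 T [ 0.3999 -0.0726  0.213 ] nose [ 0.5053 -0.0579  0.13  ] dir [ 0.67   0.106 -0.734] below horiz 47.25180251708732 yaw 8.964029992527244 force [ 0.  -0.4 -2. ] 0.027697601951578513
range 0.09992281870053016 miss [-1.7  0.7 -1.4]
shift cm [ 0.01 -0.15 -0.15] turn 0.005 Tn [ 0.4014 -0.0724  0.2145]
w16 49.12855951711961 [ 0.5087 -0.0581  0.1609]
w17 51.00094139733561 [ 0.5087 -0.058   0.1611]
[ 0.0018  0.0007  0.0002 -0.0013 -0.0013 -0.0004]
```

View pics/s17.png

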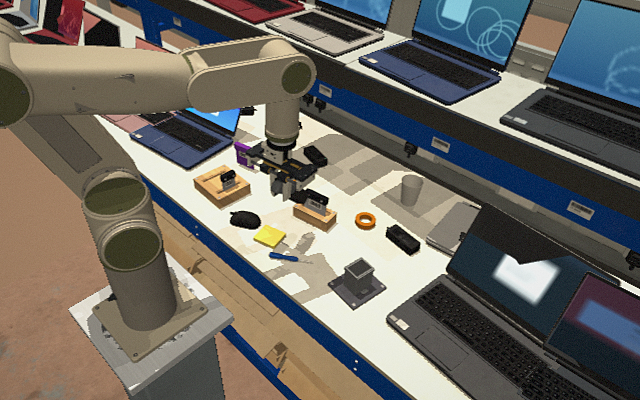

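```bash
python3 -c "
from plant import *
print(close_job())"
```

```text
the job is handed in; nothing more can be done
None
```

I handed the job in at about 18 s. The wide scraper is in the check-in slot and let go. The scanner is still in the gripper, pointing at the scraper's label. No verdict was reported.

- **Scraper:** Its handle top measures 97–98 mm above the bench, so it is fully down. It leans about 5° away from the robot because of the play in the slot.
- **Tilting the scanner:** The tool can only turn about its own axis, so I drew the scanner out and pivoted it in the grip by pushing its head against the outside of the stand's rim. The first push came out too steep, about 53° below horizontal, so I pushed once more. The scanner also slid about 12 mm across the pads while pivoting. It was steady at the 50 N grip afterwards.
- **Last checks:**
  - **Slant:** My estimates do not quite agree. They range from 47° to 51° below horizontal, with 48° the likeliest, so it is a little steeper than 45°.
  - **Aim and range:** By my calculation the scan line passes about 2 mm from the label centre. The nose is 100–110 mm from the label, at 130–140 mm height. A second view put the nose about 10 mm further back and about 5 mm off the line.
  - **Touching:** The only force on the tool was about 2 N, roughly the scanner's weight. The pictures show nothing touching the scanner but the gripper.
  - **Bystanders:** In the last pictures the narrow scraper and the other things look to be where they were.

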